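# Stack a two-deck test load for the kiln

## Task

Stack the test-firing load on the larger kiln shelf: stand the two tall props upright on its two square prop prints, and the small narrow-footed test tile upright with its foot midway between them. Then lay the narrow plank shelf level across both props, lined up with the shelf below and centred over it, and finally stand the taller broad-footed tile upright with its foot centred on the middle of the plank. Leave the two short props where they stand, and do not knock either tile over.

Things in the scene. Friction and masses are not known exactly. Their poses are not given: they have to be found in the camera images.
- kiln_shelf: Larger kiln shelf: fixed flat buff slab with pale wash, 240 mm long (own x), 120 wide (own y), 14 thick. Origin: centre of its underside, at bench height. Two brown square prop prints (42 mm) lie on its top, on the long centre line, centred 80 mm either side of its middle (own x = -80 and +80 mm, y = 0).
- tall_prop_a_center (a point): Tall prop: square buff kiln prop, 38 x 38 mm, 80 mm tall, standing upright, with a square hole (about 20 mm) open at the top; faces square to its own x and y. This point is its centre, 40 mm above its foot; z up. Same as the other tall prop; either may go on either print. About 0.2 kg.
- tall_prop_b_center (a point): Tall prop: square buff kiln prop, 38 x 38 mm, 80 mm tall, standing upright, with a square hole (about 20 mm) open at the top; faces square to its own x and y. This point is its centre, 40 mm above its foot; z up. Same as the other tall prop; either may go on either print. About 0.2 kg.
- narrow_tile_center (a point): Test tile with the narrow foot, the lower of the two, 66 mm tall: pale foot 36 mm long (own x), 24 wide (own y), 11 high, carrying one upright glazed strip, 24 mm wide (own y), at own x = +5 to +18 mm (middle +11), up to the top. Grip the strip across its 24 mm, along own y. This point: over the foot's centre, 33 mm above its underside; z up.
- plank_center (a point): Plank shelf, the smaller, narrow kiln shelf: loose flat buff slab with pale wash, 220 mm long (own x), 56 wide (own y), 16 thick, about 0.3 kg, lying on the bench. Grip it across its 56 mm width at mid-length. This point is its centre, 8 mm above its underside; z up.
- broad_tile_center (a point): Test tile with the broad oval foot, the taller of the two, 82 mm (too tall to go under a shelf on the tall props): pale foot 73 mm long (own x), 57 wide (own y), 16 high, one upright glazed strip, 31 mm wide (own y), at own x = +16 to +28 mm (middle +22). Grip the strip across its 31 mm, along own y. This point: over the foot's centre, 41 mm above its underside; z up.
- short_prop_a_center (a point): Short prop, not used in this job: square buff kiln prop, 38 x 38 mm, 45 mm tall, standing upright, with a square hole (about 20 mm) open at the top; faces square to its own x and y. This point is its centre, 22.5 mm above its foot; z up. Leave it where it stands.
- short_prop_b_center (a point): Short prop, not used in this job: square buff kiln prop, 38 x 38 mm, 45 mm tall, standing upright, with a square hole (about 20 mm) open at the top; faces square to its own x and y. This point is its centre, 22.5 mm above its foot; z up. Leave it where it stands.
Things that resemble listed ones, but are neither listed nor needed, are in the scene too. What is shaped like the part that bears broad_tile_center but green is not meant.

How it is judged (in metres and radians):
On the way, in this order (a step that is already met when the one before it is completed fails the run):
1. both tall props stand on the two prints and the narrow-footed tile stands between them (((x of tall_prop_a_center in the frame of kiln_shelf between -0.092 and -0.068 m and y of tall_prop_a_center in the frame of kiln_shelf between -0.012 and 0.012 m and z of tall_prop_a_center in the frame of kiln_shelf between 0.048 and 0.06 m and x of tall_prop_b_center in the frame of kiln_shelf between 0.068 and 0.092 m and y of tall_prop_b_center in the frame of kiln_shelf between -0.012 and 0.012 m and z of tall_prop_b_center in the frame of kiln_shelf between 0.048 and 0.06 m) or (x of tall_prop_b_center in the frame of kiln_shelf between -0.092 and -0.068 m and y of tall_prop_b_center in the frame of kiln_shelf between -0.012 and 0.012 m and z of tall_prop_b_center in the frame of kiln_shelf between 0.048 and 0.06 m and x of tall_prop_a_center in the frame of kiln_shelf between 0.068 and 0.092 m and y of tall_prop_a_center in the frame of kiln_shelf between -0.012 and 0.012 m and z of tall_prop_a_center in the frame of kiln_shelf between 0.048 and 0.06 m)) and angle between each of tall_prop_a_center, tall_prop_b_center's own z axis and vertical below 0.06 rad and x of narrow_tile_center in the frame of kiln_shelf between -0.015 and 0.015 m and y of narrow_tile_center in the frame of kiln_shelf between -0.015 and 0.015 m and z of narrow_tile_center in the frame of kiln_shelf between 0.041 and 0.053 m and angle between narrow_tile_center's own z axis and vertical below 0.1 rad), for 0.2 s.
2. the plank lies level across both props (all of step 1 and x of plank_center in the frame of kiln_shelf between -0.015 and 0.015 m and y of plank_center in the frame of kiln_shelf between -0.015 and 0.015 m and z of plank_center in the frame of kiln_shelf between 0.097 and 0.107 m and angle between plank_center's own z axis and vertical below 0.04 rad and angle between the x axis of plank_center and the x axis of kiln_shelf, either way round below 0.15 rad), for 0.2 s.
3. the broad-footed tile stands on the middle of the plank (x of plank_center in the frame of kiln_shelf between -0.015 and 0.015 m and y of plank_center in the frame of kiln_shelf between -0.015 and 0.015 m and z of plank_center in the frame of kiln_shelf between 0.097 and 0.107 m and angle between plank_center's own z axis and vertical below 0.04 rad and angle between the x axis of plank_center and the x axis of kiln_shelf, either way round below 0.15 rad and x of broad_tile_center in the frame of plank_center between -0.015 and 0.015 m and y of broad_tile_center in the frame of plank_center between -0.015 and 0.015 m and z of broad_tile_center in the frame of plank_center between 0.043 and 0.055 m and angle between broad_tile_center's own z axis and vertical below 0.1 rad), for 0.2 s.
At the end, for the whole second after the job is handed in: Upright and at rest: tall props on the two prints (centres within 12 mm along and across), narrow tile within 15 mm of the shelf's middle, plank level on both props, centred within 15 mm and lined up within 0.15 rad, broad tile on it within 15 mm of its middle (foot centres) (all of step 1 and all of step 3 and linear speed of each of tall_prop_a, tall_prop_b, narrow_tile, plank, broad_tile below 0.02 m/s); the robot touches nothing.
It fails at once if a short prop is moved more than 25 mm from where it stood (distance of any of short_prop_a_center, short_prop_b_center from where it was at the start of the episode above 0.025 m).
It fails at once if a test tile is knocked over (tilted more than 1 rad) (angle between any of narrow_tile_center, broad_tile_center's own z axis and vertical above 1 rad).
It also fails if it takes over 128 s, if anything falls off the work surface, if the arm or the gripper's body presses on something with over 40 N, if the wrist force passes 120 N, or if a joint passes its speed limit or range.

## Robot

A 6-joint arm with a two-finger parallel gripper is mounted at the origin on a cart in front of the work surface, level with it; the furniture and walls round the work are solid. World frame = base frame: x ahead of the robot, y to its left, z up, the work surface at z = 0. Lengths are in mm, angles in rad, forces in N, time in s.
With the tool pointing down it reaches from about 325 to 775 mm from the base axis. Payload 5.5 kg.
Tool frame: the origin (TCP) lies between the finger pads; the fingertips stand arm.tcp_to_tips ahead of it and the grasp point (between the pads) lies 11 mm behind it (arm.tcp_to_tips is the distance from the TCP to the fingertips, in mm); z points along the fingers, y is the direction in which the jaws open and shut (so a half turn about z gives the same grasp; the last joint's range is limited). The gripper opens to 88 mm and grips with 3 to 60 N. Pads are 20 mm wide; open, the fingers measure 115 mm over their backs; the gripper's body (75 mm by 178 mm) begins 61 mm behind the grasp point.
Start: joints at [1.109, 0.091, 1.231, -0, 1.82, -0.057], TCP at [236.307, 551.521, 230.631] pointing down, gripper open.
Joint ranges: [-2.87, 2.87], [-0.86, 2.18], [0.17, 2.46], [-1.51, 4.65], [0.06, 2.69], [-2.65, 2.65]. Speed limits (rad/s): [2.57, 2.57, 3.01, 3.14, 3.14, 3.14].

## Interface

Orientations are given as a rotation vector (axis times angle).
In Python, from rig import arm, read_camera, calibration, look_for, trace, landmark_of gives the robot as it stands.
- The arm moves only by the tool step_arm, never from a script. Its argument "increments" is a list of rows, each a list of 5 numbers: the closure, from 0 (fully open) to 1 (shut), then the shift along the tool's x, y, z in cm, then the turn about the tool's z in rad. In form: [[claw, dx, dy, dz, turn], ...]. A call has 1 to 5 rows; each row shifts and turns the pose as measured when the row begins, along the tool's axes as they then stand; what a row does not reach is not made up. A row lasts 1/12 s, in which the tool goes at most 41.7 mm and 7.16 degrees, less where a joint would pass 70% of its speed; a pose out of reach is approached as far as the arm can. A call with a gripper value outside its range is refused whole. The fingers move at their own pace and stop on an object; the grip force is fixed at half the most. Time passes only in rows, so rows that do not move let the fingers close. It gives the time, the measured TCP pose, the force and the opening at its end, in the units of the state.
- arm.state(): the state, without advancing time (a new reading comes with each control period).
- read_camera(name): name is "side" or "top" or "wrist"; returns (picture, depth): 400x640x3 uint8, red, green, blue; 400x640 float32, mm along the optical axis (not along the pixel's ray), 0 where there is no reading.
- calibration(name): a dict with "vfov" (degrees; the focal length in pixels is half the picture's height over the tangent of half this angle, whatever the lens; pixels are square), "cx", "cy" (the principal point, pixels), "dist_coeffs" ([k1, k2, p1, p2, k3] as OpenCV has them; the pictures are not rectified), "rvec" (rotation vector, rad) and "tvec" (3), from world to camera coordinates, as OpenCV has them; the wrist camera has in their place "hand_eye" (4x4, takes a point from camera to tool coordinates, whose origin is the TCP and whose axes are the flange's). Camera axes: x right, y down, z forward; pixel columns grow to the right and rows downward; lengths in mm; the calibration is good to about 2 mm. A picture is of the moment at which its call begins: read the wrist's pose just before it. calibration takes no time and is no camera call.
- arm.job_done(): hands the job in, once; it reports no verdict.
Trained networks look in the newest picture that a camera, given by its name, has taken for a name from the list of things; names that differ only in an ending like _2 or _b are one class to them, and where a whole thing is asked for, a point or a joint stands for the part that bears it (a point fixed in the world has none). Each returns a list of dicts, best first, with "conf" (0 to 1); they miss things now and then, are a little off and sometimes report something else, mostly with a low value. They report only what shows in the picture. A call takes as long as a camera call. They do not tell look-alikes from the thing itself.
- look_for(camera, target): "location" ([column, row] in pixels, amid what is visible of it).
- trace(camera, target): "region" (400x640 bool, what is visible of it) and "location" ([column, row] in pixels, amid what is visible of it).
- landmark_of(camera, target): "location" ([column, row] in pixels: a listed point, or the origin of a listed thing).
The state is a dict: "time": time; "joints": joint angles; "qd": joint speeds; "joint_efforts": joint torques, N m; "eef_pos": TCP position; "eef_rot": TCP orientation; "force": force on the tool from outside, world axes, zero at the start; "moment": the same for the moment, N m; "width": finger opening in mm.
Only numpy, scipy, OpenCV 4.12 (cv2) and the standard library are available. Lean on these libraries where they do the work, as an engineer would, in place of code of your own. Each camera call takes 0.05 s, during which the arm holds its last target. There are 200 camera calls.

## Working session

There is one attempt and no reset: what is moved stays moved. The work goes in short steps, Python scripts to look and compute and a tool call to move; the robot and the scene stay as the last step left them, time stands still between calls to the robot, and variables do not carry over. Pictures are saved under pics/ and viewed, about 12 in all and at most 16, crops included, and the job is handed in when it is done.

Besides the shell and the picture viewer there is one more tool, called after ">>>" as name([rows], argument=value, ...), one row to a line, values as JSON. step_arm: Moves the arm, as the interface text tells. Its arguments: {"type":"object","properties":{"increments":{"type":"array"}},"required":["increments"]}

```bash
ls; mkdir -p pics; cat > h.py <<'E'
import numpy as np, cv2
from rig import arm, read_camera, calibration, look_for, trace, landmark_of
def K(c,h=400):
    f=h/2/np.tan(np.radians(c["vfov"])/2); return np.array([[f,0,c["cx"]],[0,f,c["cy"]],[0,0,1]])
def c2w(name,st=None):
    c=calibration(name); T=np.eye(4)
    if name=="wrist":
        st=st or arm.state(); T[:3,:3]=cv2.Rodrigues(np.array(st["eef_rot"],float))[0]; T[:3,3]=st["eef_pos"]
        return T@np.array(c["hand_eye"])
    R=cv2.Rodrigues(np.array(c["rvec"],float))[0]; T[:3,:3]=R.T; T[:3,3]=-R.T@np.array(c["tvec"],float).ravel(); return T
def rays(name,px):
    c=calibration(name); p=cv2.undistortPoints(np.array(px,float).reshape(-1,1,2),K(c),np.array(c["dist_coeffs"],float)).reshape(-1,2)
    return np.c_[p,np.ones(len(p))]
def cloud(name,depth,st=None):
    v,u=np.mgrid[:400,:640]; r=rays(name,np.c_[u.ravel(),v.ravel()]); T=c2w(name,st)
    P=(r*depth.reshape(-1,1))@T[:3,:3].T+T[:3,3]; P[depth.ravel()==0]=np.nan
    return P.reshape(400,640,3)
def onplane(name,px,z,st=None):
    T=c2w(name,st); d=rays(name,px)@T[:3,:3].T; o=T[:3,3]
    return o+d*((z-o[2])/d[:,2])[:,None]
def save(n,im): cv2.imwrite("pics/"+n+".png",cv2.cvtColor(im,cv2.COLOR_RGB2BGR))
E
python3 - <<'E'
from h import *
s=arm.state(); print(s, arm.tcp_to_tips)
for n in ("top","side","wrist"):
    im,d=read_camera(n); save(n+"0",im); np.save(n+"0.npy",d); cv2.imwrite
    print(n,calibration(n)); 
    if n!="wrist":
      for t in ("kiln_shelf","tall_prop_a_center","narrow_tile_center","plank_center","broad_tile_center","short_prop_a_center"):
        print(t,[(np.round(q["location"]),round(q["conf"],2)) for q in look_for(n,t)])
a=cv2.imread("pics/top0.png");b=cv2.imread("pics/side0.png")
E
```

```text
pics
{'time': 0.0, 'joints': array([ 1.10927677e+00,  9.18326094e-02,  1.23185481e+00,  1.30758295e-05,
        1.81978811e+00, -5.66968251e-02]), 'qd': array([-6.41656308e-05,  9.33530839e-04,  5.26410308e-04,  6.10733648e-04,
       -1.45722188e-03,  1.43811071e-03]), 'joint_efforts': array([-4.15455961e-04, -4.46468389e+01, -4.06436026e+01,  6.99673081e-02,
        2.96750525e-02, -1.36655103e-04]), 'eef_pos': array([236.18787612, 551.26075557, 229.54012478]), 'eef_rot': array([-6.31456166e-01, -3.07697115e+00,  2.85333894e-03]), 'force': array([-0.18022959, -1.09756308,  0.05516908]), 'moment': array([ 0.00097383, -0.03610844, -0.08142477]), 'width': 87.85893290032664} 8.0
top {'vfov': 44.57321836586149, 'cx': 318.91985201924405, 'cy': 197.51056465541285, 'dist_coeffs': array([0.01273798, 0.        , 0.        , 0.        , 0.        ]), 'rvec': array([ 2.17759488, -2.14324157,  0.08666506]), 'tvec': array([  13.89953489,  443.86464732, 1441.16648816])}
kiln_shelf [(array([221., 190.]), 0.92)]
tall_prop_a_center [(array([327., 168.]), 0.68)]
narrow_tile_center [(array([360., 141.
[... 602 characters left out ...]
7)]
plank_center [(array([398., 283.]), 0.86)]
broad_tile_center [(array([280., 302.]), 0.75), (array([334., 208.]), 0.63)]
short_prop_a_center [(array([372., 233.]), 0.69)]
wrist {'vfov': 70.71316313556964, 'cx': 319.6703484562514, 'cy': 205.2168250247515, 'dist_coeffs': array([-0.04536771,  0.        ,  0.        ,  0.        ,  0.        ]), 'hand_eye': array([[-7.37233181e-04, -9.68667374e-01, -2.48360575e-01,
         6.68966024e+01],
       [ 9.99999675e-01, -6.33413154e-04, -4.97930418e-04,
        -1.58917221e-01],
       [ 3.25014095e-04, -2.48360861e-01,  9.68667527e-01,
        -1.53373581e+02],
       [ 0.00000000e+00,  0.00000000e+00,  0.00000000e+00,
         1.00000000e+00]])}
```

View pics/top0.png

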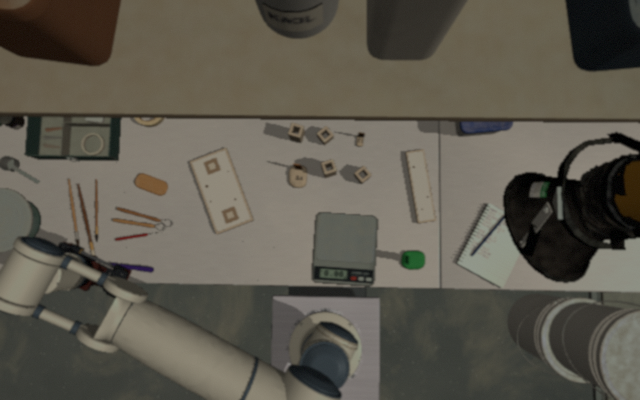

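View pics/side0.png

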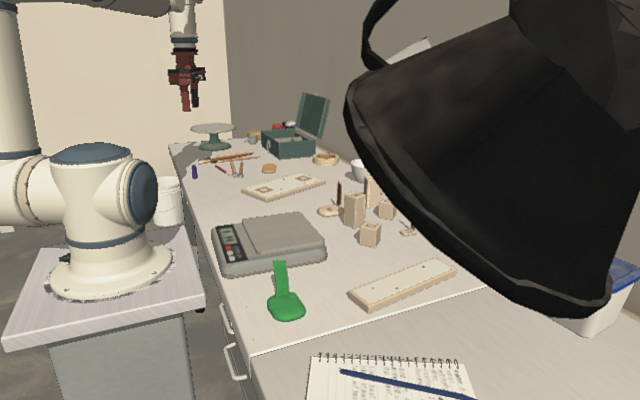

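The top view shows the shelf at (221,190), plank (420,188), four props at (296,132), (326,135), (330,167), (362,174), narrow tile (360,138), and broad tile (297,175). The green look-alike is at (412,258). Next I'll get heights from the depth images.

```bash
python3 - <<'E'
from h import *
for n in ("top",):
    d=np.load(n+"0.npy"); P=cloud(n,d)
    for px in [(221,190),(420,188),(296,132),(326,135),(330,167),(362,174),(360,138),(297,175),(280,163),(345,132),(300,110),(300,100),(300,60),(440,60),(412,258),(345,240),(500,240)]:
        u,v=px; w=P[v-6:v+7,u-6:u+7].reshape(-1,3); w=w[~np.isnan(w[:,0])]
        k=np.argmax(w[:,2]); hi=w[w[:,2]>w[k,2]-8]
        print(px,np.round(P[v,u]),"top",np.round(hi.mean(0)),len(hi), round(w[:,2].max()))
d=read_camera("side")[1]
P=cloud("side",d)
for px in [(354,205),(370,200),(386,210),(370,235),(400,283)]: print(px,np.round(P[px[1],px[0]]))
E
```

```text
(221, 190) [462. 317.  19.] top [461. 319.  16.] 87 22
(420, 188) [ 477. -282.   18.] top [ 477. -281.   21.] 32 27
(296, 132) [648.  96.   0.] top [631.  91.  81.] 54 85
(326, 135) [640.   3.  -0.] top [631.   4.  46.] 64 51
(330, 167) [541. -11.  -6.] top [526.  -8.  82.] 50 88
(362, 174) [ 519. -108.    9.] top [ 514. -105.   46.] 72 51
(360, 138) [ 628. -101.   16.] top [633. -97.  66.] 6 71
(297, 175) [511.  88.  19.] top [523.  82.  23.] 7 28
(280, 163) [551. 143.   0.] top [549. 143.   2.] 102 7
(345, 132) [650. -56.  -1.] top [651. -55.   2.] 111 7
(300, 110) [478.  31. 845.] top [478.  31. 844.] 168 847
(300, 100) [492.  31. 844.] top [491.  31. 844.] 169 847
(300, 60) [546.  32. 844.] top [547.  32. 844.] 169 847
(440, 60) [ 548. -155.  845.] top [ 548. -155.  844.] 169 847
(412, 258) [ 268. -258.   14.] top [ 260. -235.   81.] 7 87
(345, 240) [318. -58.  53.] top [318. -56.  51.] 82 56
(500, 240) [ 326. -518.   12.] top [ 323. -520.   16.] 51 22
(354, 205) [516. -25.  61.]
(370, 200) [623.  78.  22.]
(386, 210) [621.  -4.  24.]
(370, 235) [ 505. -121.   28.]
(400, 283) [ 466. -292.   17.]
```

>>> step_arm([
  [0,-3.17,-2.46,0,0],
  [0,-3.17,-2.46,0,0],
  [0,-3.17,-2.46,0,0],
  [0,-3.17,-2.46,0,0],
  [0,-3.17,-2.46,0,0],
])

```text
time: 1.22
eef_pos: [332.4, 376.0, 226.8]
eef_rot: [-0.611, -3.078, 0.004]
force: [0.6, 0.5, 0.7]
width: 88.1
```

>>> step_arm([
  [0,-3.17,-2.46,0,0],
  [0,-3.17,-2.46,0,0],
  [0,-3.17,-2.46,0,0],
  [0,-3.17,-2.46,0,0],
  [0,-3.17,-2.46,0,0],
])

```text
time: 1.63
eef_pos: [433.9, 193.7, 227.8]
eef_rot: [-0.608, -3.082, 0.0]
force: [-0.1, 1.0, -0.5]
width: 87.5
```

>>> step_arm([
  [0,0,0,0,-0.1],
  [0,0,0,0,-0.1],
  [0,0,0,0,-0.1],
  [0,0,0,0,-0.1],
  [0,0,0,0,0],
])

```text
time: 2.05
eef_pos: [438.5, 183.2, 228.3]
eef_rot: [-0.018, 3.139, -0.004]
force: [0.3, 1.5, 0.5]
width: 87.9
```

```bash
cat >> h.py <<'E'
def look(tag,things,cam="wrist"):
    s=arm.state(); im,d=read_camera(cam); save(tag,im); np.save(tag+".npy",d)
    import pickle; pickle.dump(s,open(tag+".pkl","wb"))
    for t in things:
        for q in landmark_of(cam,t):
            print(t,np.round(q["location"],1),round(q["conf"],2))
    return s,im,d
E
python3 - <<'E'
from h import *
s,im,d=look("w1",("kiln_shelf","tall_prop_a_center","short_prop_a_center","narrow_tile_center","broad_tile_center","plank_center"))
print(s["eef_pos"],s["eef_rot"],s["joints"])
E
```

```text
kiln_shelf [419.4 202.7] 0.64
tall_prop_a_center [179.2 252.9] 0.63
short_prop_a_center [110.3 237.8] 0.64
broad_tile_center [248.1 242.3] 0.86
plank_center [  7.3 212.7] 0.86
[438.46127336 183.16596478 228.29035065] [-0.01790485  3.13934098 -0.00416669] [ 0.32641177 -0.24650648  1.55524924 -0.00332438  1.83159951 -1.25665042]
```

View pics/w1.png

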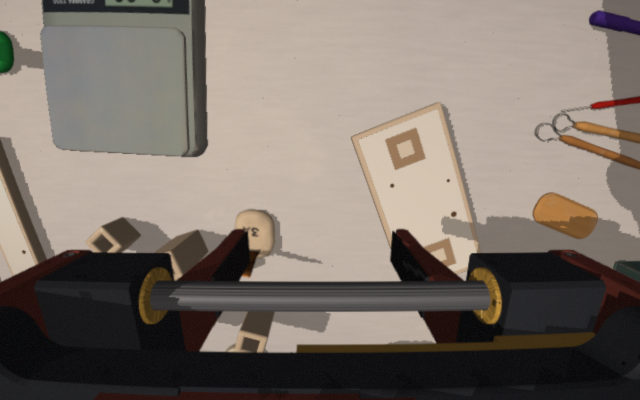

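The shelf is at (415,190) with its print near (406,149). The gripper hides the lower half, so I'll move further forward so it all shows in one picture.

>>> step_arm([
  [0,-2.5,-2.8,0,0],
  [0,-2.5,-2.8,0,0],
  [0,-2.5,-2.8,0,0],
  [0,-2.5,-2.8,0,0],
  [0,-2.5,-2.8,0,0],
])

```text
time: 2.82
eef_pos: [565.8, 47.5, 230.5]
eef_rot: [-0.029, 3.137, 0.002]
force: [0.6, 0.6, 0.0]
width: 87.9
```

>>> step_arm([
  [0,-2.5,0,0,0],
  [0,0,0,0,0],
  [0,0,0,0,0],
])

```text
time: 3.07
eef_pos: [595.1, 41.3, 227.2]
eef_rot: [-0.013, 3.14, -0.002]
force: [0.7, 0.8, 0.7]
width: 87.6
```

```bash
python3 - <<'E'
from h import *
s,im,d=look("w2",("kiln_shelf","tall_prop_a_center","short_prop_a_center","narrow_tile_center","broad_tile_center","plank_center"))
print(s["eef_pos"],s["eef_rot"],s["joints"])
E
```

```text
kiln_shelf [536.1  87.7] 0.68
tall_prop_a_center [281.7 133.7] 0.84
short_prop_a_center [200.9 121.7] 0.92
short_prop_a_center [297.9 211.5] 0.68
narrow_tile_center [212.3 209. ] 0.97
broad_tile_center [362.7 121.2] 0.69
plank_center [74.6 99.5] 0.96
[595.09225498  41.31116663 227.23100643] [-1.31526326e-02  3.14047570e+00 -1.56352050e-03] [ 1.28569197e-02  7.99895408e-02  1.24845172e+00 -1.03509847e-03
  1.81207091e+00 -1.56656343e+00]
```

View pics/w2.png

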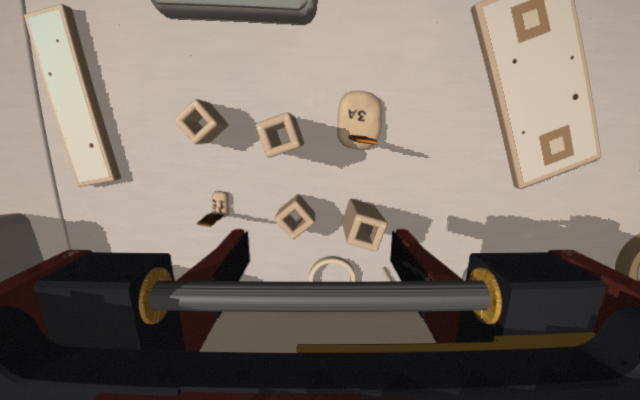

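The whole scene shows: plank (72,95), short props (201,121) and (296,215), tall props (279,134) and (366,225), narrow tile (218,203), broad tile (360,120), prints (530,20) and (556,146). I'll fit poses from depth and colour.

```bash
cat > fit.py <<'E'
from h import *
import pickle
def load(tag): 
    s=pickle.load(open(tag+".pkl","rb")); d=np.load(tag+".npy"); im=cv2.imread("pics/%s.png"%tag); return s,d,im
def rect(P,c,r,zlo,zhi,lab=""):
    m=(np.hypot(P[...,0]-c[0],P[...,1]-c[1])<r)&(P[...,2]>zlo)&(P[...,2]<zhi)
    m=cv2.morphologyEx(m.astype(np.uint8),cv2.MORPH_OPEN,np.ones((2,2),np.uint8))>0
    q=P[m]; R=cv2.minAreaRect(q[:,:2].astype(np.float32))
    a=R[2]; w,h=R[1]
    if w<h: a+=90
    print(lab,"c",np.round(R[0],1),"size",np.round([max(w,h),min(w,h)],1),"longaxis",round((a+90)%180-90,1),"z",np.round(np.percentile(q[:,2],[5,50,95]),1),len(q))
    return R,q
E
python3 - <<'E'
from fit import *
s,d,im=load("w2"); P=cloud("wrist",d,s)
b=P[60:100,420:460].reshape(-1,3); print("bench z",np.nanmedian(b[:,2]),np.nanmedian(P[100:140,120:150,2]))
rect(P,(631,91),40,70,90,"tallA"); rect(P,(526,-8),40,70,90,"tallB")
rect(P,(631,4),40,38,55,"shA"); rect(P,(514,-105),40,38,55,"shB")
rect(P,(633,-97),45,20,75,"nar strip"); rect(P,(633,-97),45,5,18,"nar foot")
rect(P,(523,85),60,25,95,"brd strip"); rect(P,(523,85),60,9,21,"brd foot")
rect(P,(477,-281),160,10,24,"plank"); rect(P,(462,318),180,8,22,"shelf")
# prints
for c in [(530,20),(556,146)]:
    w=im[max(0,c[1]-26):c[1]+27,c[0]-28:c[0]+29].astype(int); m=(w[...,2]-w[...,0]>45)
    v,u=np.nonzero(m); px=np.c_[u+c[0]-28,v+max(0,c[1]-26)]
    q=onplane("wrist",px,14,s); R=cv2.minAreaRect(q[:,:2].astype(np.float32)); print("print",R,len(q))
E
```

```text
bench z -0.6793324936097065 -0.5511205861784276
tallA c [nan nan] size [0. 0.] longaxis 0.0 z [nan nan nan] 879
tallB c [nan nan] size [0. 0.] longaxis 0.0 z [nan nan nan] 1008
shA c [644.2   7.7] size [55.8 40.1] longaxis 29.6 z [nan nan nan] 681
shB c [ 521.4 -110.1] size [53.4 34.9] longaxis -51.2 z [nan nan nan] 837
nar strip c [ 647.6 -110.7] size [49.2 16.1] longaxis -51.5 z [-0.7 45.4 64.8] 220
nar foot c [627.5 -96.7] size [36.5 20.4] longaxis -0.1 z [nan nan nan] 318
brd strip c [536.3  95.9] size [40.9  8.4] longaxis 84.8 z [nan nan nan] 167
brd foot c [519.2  88.3] size [60.1 56.5] longaxis 30.7 z [nan nan nan] 1745
plank c [nan nan] size [0. 0.] longaxis 0.0 z [nan nan nan] 7515
shelf c [440.7 391.6] size [239.8   0. ] longaxis 22.3 z [nan nan nan] 16737
print ((389.9151916503906, 291.5008544921875), (41.69200897216797, 42.015777587890625), 22.20448875427246) 1204
print ((543.4268188476562, 361.0626525878906), (59.161460876464844, 54.59298324584961), 22.454696655273438) 1077
```

```bash
python3 - <<'E'
t=open("fit.py").read()
a=t.index("    m=cv2.morph");b=t.index("    q=P[m]")
t=t[:a]+"""    m=m&~np.isnan(P[...,0]); n,l,st,_=cv2.connectedComponentsWithStats(m.astype(np.uint8)); m=l==1+np.argmax(st[1:,4])
"""+t[b:]
open("fit.py","w").write(t)
E
cat > run.py <<'E'
from fit import *
s,d,im=load("w2"); P=cloud("wrist",d,s)
rect(P,(631,91),40,74,90,"tallA"); rect(P,(526,-8),40,74,90,"tallB")
rect(P,(631,4),40,40,55,"shA"); rect(P,(514,-105),40,40,55,"shB")
rect(P,(638,-105),35,55,75,"nar strip"); rect(P,(628,-97),30,6,18,"nar foot")
rect(P,(523,85),60,70,95,"brd strip"); rect(P,(523,85),60,9,21,"brd foot")
rect(P,(477,-281),160,12,24,"plank"); rect(P,(462,318),180,10,22,"shelf")
for c in [(530,20),(556,146)]:
    y0=max(0,c[1]-26); w=im[y0:c[1]+27,c[0]-28:c[0]+29].astype(int); m=(w[...,2]-w[...,0]>45).astype(np.uint8)
    n,l,st,_=cv2.connectedComponentsWithStats(m); m=l==1+np.argmax(st[1:,4])
    v,u=np.nonzero(m); q=onplane("wrist",np.c_[u+c[0]-28,v+y0],14,s); R=cv2.minAreaRect(q[:,:2].astype(np.float32)); print("print",R,len(q))
E
python3 run.py
```

```text
tallA c [637.7  94.4] size [38.4 38.2] longaxis 73.7 z [76.1 79.  80.4] 808
tallB c [530.2  -4.3] size [38.4 38.3] longaxis -70.6 z [77.1 79.  80.4] 981
shA c [634.7   8.6] size [38.4 38.3] longaxis 40.1 z [41.8 44.1 45.6] 654
shB c [ 514.9 -104.8] size [38.5 38.4] longaxis 38.8 z [41.6 44.  45.4] 802
nar strip c [634.  -98.3] size [18.4  3.9] longaxis 83.2 z [56.4 62.4 65.9] 78
nar foot c [624.6 -97.9] size [33.5 21.1] longaxis 0.6 z [ 6.3  7.8 13.8] 269
brd strip c [535.3  88.9] size [21.9  4.7] longaxis 85.1 z [71.2 77.7 81. ] 98
brd foot c [511.7  90.3] size [68.3 53.9] longaxis -3.6 z [ 9.4 11.3 14. ] 1793
plank c [ 485.2 -280.8] size [219.4  58.3] longaxis 9.1 z [14.  15.7 17. ] 7346
shelf c [464.  321.6] size [240.4 122.8] longaxis 22.1 z [12.2 13.7 15.1] 16488
print ((389.9151916503906, 291.5008544921875), (41.69200897216797, 42.015777587890625), 22.20448875427246) 1204
print ((538.0360107421875, 352.0110778808594), (42.06159591674805, 42.065162658691406), 22.11979103088379) 962
```

```bash
cat > plan.py <<'E'
from h import *
import sys
def th(s):
    R=cv2.Rodrigues(np.array(s["eef_rot"],float))[0]; return R
def go(x,y,z,theta):
    s=arm.state(); R=th(s); p=np.array(s["eef_pos"]); cur=np.degrees(np.arctan2(R[1,1],R[0,1]))
    t=(theta-cur+90)%180-90
    d=R.T@(np.array([x,y,z])-p)/10
    f=np.degrees(-t); 
    ca=np.radians(theta if abs((theta-cur+180)%360-180)<91 else theta+180)
    y2=np.array([np.cos(ca),np.sin(ca)]); x2=np.array([y2[1]*-1,y2[0]]) # x = y rotated: z down
    w=np.array([x,y])-p[:2]
    print("t",round(s["time"],1),"pos",np.round(p,1),"theta",round(cur,1),"tilt",np.round(R[:,2],3),"j6",round(s["joints"][5],2),"w",round(s["width"],1),"F",np.round(s["force"],1))
    print("tool d cm (now frame)",np.round(d,2),"norm",round(np.linalg.norm(d),1),"turn",round(-np.radians(t),3),"| after turn dx,dy",np.round([w@x2/10,w@y2/10],2))
if __name__=="__main__": go(*map(float,sys.argv[1:]))
E
python3 plan.py 530.2 -4.3 130 109.4; python3 -c "
from fit import *
s,d,im=load('w2');P=cloud('wrist',d,s);print(P[262,331],P[265,313])"
```

```text
t 3.4 pos [594.1  42.7 228.9] theta 90.6 tilt [ 0.004 -0.001 -1.   ] j6 -1.57 w 87.9 F [0.5 0.  1.2]
tool d cm (now frame) [ 6.48 -4.62  9.86] norm 12.7 turn -0.327 | after turn dx,dy [ 7.59 -2.31]
[706.02182479  57.5228211   12.56751237] [715.33420067  31.68087345   3.68629   ]
```

>>> step_arm([
  [0.39,1.62,-1.15,2.4,0],
  [0.39,1.62,-1.15,2.4,0],
  [0.39,1.62,-1.15,2.4,0],
  [0.39,1.62,-1.15,2.4,0],
  [0.39,0,0,0,-0.11],
])

```text
time: 3.83
eef_pos: [527.0, -2.3, 131.1]
eef_rot: [-0.199, 3.125, -0.002]
force: [-0.8, -0.1, -1.0]
width: 58.1
```

>>> step_arm([
  [0.39,0,0,0,-0.11],
  [0.39,0,0,0,-0.11],
  [0.39,0,0,0,0],
  [0.39,0,0,0,0],
])

```text
time: 4.17
eef_pos: [522.8, -1.6, 129.6]
eef_rot: [-0.56, 3.082, -0.003]
force: [0.8, -0.4, -0.1]
width: 53.6
```

```bash
python3 plan.py 530.2 -4.3 39 109.4
```

```text
t 4.2 pos [522.8  -1.6 129.6] theta 110.6 tilt [ 0.009 -0.    -1.   ] j6 -2.0 w 53.6 F [ 0.8 -0.4 -0.1]
tool d cm (now frame) [-0.52 -0.48  9.06] norm 9.1 turn 0.021 | after turn dx,dy [-0.6 -0.5]
```

>>> step_arm([
  [0.39,-0.6,-0.5,0,0.02],
  [0.39,0,0,0,0],
  [0.39,0,0,2.5,0],
  [0.39,0,0,2.5,0],
])

```text
time: 4.5
eef_pos: [536.3, -4.0, 87.3]
eef_rot: [-0.509, 3.076, -0.008]
force: [0.5, -0.2, -1.7]
width: 53.5
```

```bash
python3 plan.py 530.2 -4.3 39 109.4
```

```text
t 4.5 pos [536.3  -4.   87.3] theta 108.8 tilt [ 0.025 -0.001 -1.   ] j6 -1.97 w 53.5 F [ 0.5 -0.2 -1.7]
tool d cm (now frame) [0.7  0.21 4.82] norm 4.9 turn -0.01 | after turn dx,dy [0.59 0.17]
```

>>> step_arm([
  [0.39,0,0,0,0],
  [0.39,0,0,0,0],
])

```text
time: 4.67
eef_pos: [534.8, -3.8, 83.4]
eef_rot: [-0.506, 3.083, -0.006]
force: [-0.7, 0.5, 0.5]
width: 53.6
```

```bash
python3 plan.py 530.2 -4.3 39 109.4
```

```text
t 4.7 pos [534.8  -3.8  83.4] theta 108.6 tilt [ 0.018 -0.001 -1.   ] j6 -1.97 w 53.6 F [-0.7  0.5  0.5]
tool d cm (now frame) [0.53 0.13 4.43] norm 4.5 turn -0.014 | after turn dx,dy [0.45 0.1 ]
```

>>> step_arm([
  [0.39,0.4,0.1,1.1,0],
  [0.39,0,0,1.1,0],
  [0.39,0,0,1.1,0],
  [0.39,0,0,1.0,0],
  [0.39,0,0,0,0],
])

```text
time: 5.08
eef_pos: [533.2, -4.2, 40.4]
eef_rot: [-0.502, 3.078, -0.007]
force: [-0.1, -0.4, -0.4]
width: 53.9
```

```bash
python3 plan.py 530.2 -4.3 39 109.4
```

```text
t 5.1 pos [533.2  -4.2  40.4] theta 108.5 tilt [ 0.023 -0.001 -1.   ] j6 -1.97 w 53.9 F [-0.1 -0.4 -0.4]
tool d cm (now frame) [0.29 0.09 0.14] norm 0.3 turn -0.016 | after turn dx,dy [0.28 0.09]
```

>>> step_arm([
  [0.39,0.28,0.09,0,0],
  [1,0,0,0,0],
  [1,0,0,0,0],
  [1,0,0,0,0],
  [1,0,0,0,0],
])

```text
time: 5.5
eef_pos: [529.9, -4.1, 40.5]
eef_rot: [-0.501, 3.078, -0.007]
force: [-0.3, 0.5, -1.3]
width: 38.2
```

>>> step_arm([
  [1,0,0,0,0],
  [1,0,0,-1,0],
  [1,0,0,-3,0],
  [1,0,0,-3,0],
  [1,0,0,-3,0],
])

```text
time: 5.92
eef_pos: [522.5, -3.8, 135.4]
eef_rot: [-0.504, 3.096, -0.001]
force: [0.6, 0.3, -2.6]
width: 38.0
```

```bash
python3 plan.py 538 352 150 112.2; python3 plan.py 390 291.5 150 112.2
```

```text
t 5.9 pos [522.5  -3.8 135.4] theta 108.5 tilt [ 0.005  0.    -1.   ] j6 -1.97 w 38.0 F [ 0.6  0.3 -2.6]
tool d cm (now frame) [-12.76  33.25  -1.44] norm 35.6 turn -0.065 | after turn dx,dy [-14.87  32.36]
t 5.9 pos [522.5  -3.8 135.4] theta 108.5 tilt [ 0.005  0.    -1.   ] j6 -1.97 w 38.0 F [ 0.6  0.3 -2.6]
tool d cm (now frame) [ 3.2  32.21 -1.51] norm 32.4 turn -0.065 | after turn dx,dy [ 1.11 32.35]
```

>>> step_arm([
  [1,0,0,-1.5,0],
  [1,0.4,3.7,-0.3,0],
  [1,0.4,3.7,0,0],
  [1,0.4,3.7,0,0],
  [1,0.4,3.7,0,0],
])

```text
time: 6.33
eef_pos: [464.7, 129.1, 167.5]
eef_rot: [-0.481, 3.081, -0.01]
force: [0.8, 0.7, -2.2]
width: 38.0
```

>>> step_arm([
  [1,0.4,3.7,0,0],
  [1,0.4,3.7,0,0],
  [1,0.4,3.7,0,0],
  [1,0.2,3.0,0,0],
  [1,0,0,0,0],
])

```text
time: 6.75
eef_pos: [402.0, 269.3, 171.2]
eef_rot: [-0.486, 3.074, -0.003]
force: [0.9, -0.1, -2.2]
width: 37.6
```

```bash
python3 plan.py 390 291.5 56 112.2
```

```text
t 6.8 pos [402.  269.3 171.2] theta 108.0 tilt [ 0.029  0.003 -1.   ] j6 -1.36 w 37.6 F [ 0.9 -0.1 -2.2]
tool d cm (now frame) [ 0.78  2.56 11.49] norm 11.8 turn -0.074 | after turn dx,dy [0.27 2.51]
```

>>> step_arm([
  [1,0.3,2.5,1,-0.07],
  [1,0,0,3,0],
  [1,0,0,3,0],
  [1,0,0,0,0],
  [1,0,0,0,0],
])

```text
time: 7.17
eef_pos: [393.5, 295.6, 105.4]
eef_rot: [-0.606, 3.045, -0.001]
force: [-0.5, -0.1, -0.7]
width: 37.9
```

```bash
python3 plan.py 390 291.5 56 112.2
```

```text
t 7.2 pos [393.5 295.6 105.4] theta 112.5 tilt [ 0.036  0.006 -0.999] j6 -1.38 w 37.9 F [-0.5 -0.1 -0.7]
tool d cm (now frame) [ 0.66 -0.2   4.92] norm 5.0 turn 0.005 | after turn dx,dy [ 0.48 -0.24]
```

>>> step_arm([
  [1,0.6,-0.2,1.5,0],
  [1,0,0,1.5,0],
  [1,0,0,1,0],
  [1,0,0,0.5,0],
  [1,0,0,0,0],
])

```text
time: 7.58
eef_pos: [394.6, 291.1, 68.1]
eef_rot: [-0.599, 3.037, 0.003]
force: [-0.7, -0.2, -1.7]
width: 38.2
```

```bash
python3 plan.py 390 291.5 54.5 112.2
```

```text
t 7.6 pos [394.6 291.1  68.1] theta 112.3 tilt [ 0.045  0.011 -0.999] j6 -1.38 w 38.2 F [-0.7 -0.2 -1.7]
tool d cm (now frame) [0.47 0.22 1.34] norm 1.4 turn 0.001 | after turn dx,dy [0.41 0.21]
```

>>> step_arm([
  [1,0.4,0.2,0.5,0],
  [1,0,0,0.5,0],
  [1,0,0,0.3,0],
  [1,0,0,0,0],
])

```text
time: 7.92
eef_pos: [392.1, 292.1, 57.6]
eef_rot: [-0.596, 3.033, 0.005]
force: [0.2, 0.9, -2.5]
width: 37.7
```

```bash
python3 plan.py 390 291.5 54.5 112.2
```

```text
t 7.9 pos [392.1 292.1  57.6] theta 112.2 tilt [ 0.049  0.013 -0.999] j6 -1.38 w 37.7 F [ 0.2  0.9 -2.5]
tool d cm (now frame) [0.24 0.03 0.29] norm 0.4 turn 0.0 | after turn dx,dy [0.22 0.02]
```

>>> step_arm([
  [1,0.2,0,0.3,0],
  [1,0,0,0.2,0],
  [1,0,0,0,0],
])

```text
time: 8.17
eef_pos: [390.9, 291.9, 55.1]
eef_rot: [-0.596, 3.031, 0.007]
force: [0.6, -0.9, -2.8]
width: 37.7
```

```bash
python3 plan.py 390 291.5 54.5 112.2
```

```text
t 8.2 pos [390.9 291.9  55.1] theta 112.2 tilt [ 0.051  0.014 -0.999] j6 -1.38 w 37.7 F [ 0.6 -0.9 -2.8]
tool d cm (now frame) [0.1  0.   0.06] norm 0.1 turn 0.001 | after turn dx,dy [0.1 0. ]
```

>>> step_arm([
  [1,0,0,0.2,0],
  [1,0,0,0,0],
  [0.35,0,0,0,0],
  [0.35,0,0,0,0],
  [0.35,0,0,0,0],
])

```text
time: 8.58
eef_pos: [392.1, 292.7, 55.4]
eef_rot: [-0.596, 3.027, 0.009]
force: [0.3, 0.5, -0.5]
width: 54.2
```

>>> step_arm([
  [0.35,0,0,-1,0],
  [0.35,0,0,-3,0],
  [0.35,0,0,-3.5,0],
  [0.35,0,0,-3.5,0],
  [0.35,0,0,0,0],
])

```text
time: 9.0
eef_pos: [384.0, 289.6, 168.4]
eef_rot: [-0.597, 3.033, 0.005]
force: [-0.4, 1.2, 0.5]
width: 57.1
```

```bash
python3 plan.py 637.7 94.4 140 163.7
```

```text
t 9.0 pos [384.  289.6 168.4] theta 112.3 tilt [ 0.049  0.013 -0.999] j6 -1.37 w 57.1 F [-0.4  1.2  0.5]
tool d cm (now frame) [-15.91 -27.66   3.81] norm 32.1 turn -0.898 | after turn dx,dy [ 11.62 -29.83]
```

>>> step_arm([
  [0.35,-2,-3.4,0,0],
  [0.35,-2,-3.4,0,0],
  [0.35,-2,-3.4,0,0],
  [0.35,-2,-3.4,0,0],
  [0.35,-2,-3.4,0,0],
])

```text
time: 9.42
eef_pos: [543.8, 173.8, 183.5]
eef_rot: [-0.617, 3.016, 0.016]
force: [0.5, 0.2, -0.1]
width: 56.9
```

>>> step_arm([
  [0.39,-2,-3.4,0,0],
  [0.39,-2,-3.4,0,0],
  [0.39,-1.6,-2.5,0,0],
  [0.39,0,0,0,0],
])

```text
time: 9.75
eef_pos: [639.7, 100.8, 187.3]
eef_rot: [-0.608, 3.016, 0.012]
force: [0.9, 1.2, -0.1]
width: 53.6
```

```bash
python3 plan.py 637.7 94.4 140 73.7
```

```text
t 9.8 pos [639.7 100.8 187.3] theta 112.8 tilt [ 0.062  0.021 -0.998] j6 -1.87 w 53.6 F [ 0.9  1.2 -0.1]
tool d cm (now frame) [ 0.74 -0.49  4.7 ] norm 4.8 turn 0.682 | after turn dx,dy [ 0.01 -0.68]
```

>>> step_arm([
  [0.39,0,0,0,0.11],
  [0.39,0,0,0,0.11],
  [0.39,0,0,0,0.11],
  [0.39,0,0,0,0.11],
  [0.39,0,0,0,0.11],
])

```text
time: 10.17
eef_pos: [639.9, 99.5, 186.3]
eef_rot: [0.273, 3.073, 0.04]
force: [0.2, -0.2, -0.1]
width: 53.6
```

```bash
python3 plan.py 637.7 94.4 140 73.7
```

```text
t 10.2 pos [639.9  99.5 186.3] theta 79.9 tilt [ 0.058  0.021 -0.998] j6 -1.3 w 53.6 F [ 0.2 -0.2 -0.1]
tool d cm (now frame) [ 0.37 -0.68  4.6 ] norm 4.7 turn 0.108 | after turn dx,dy [ 0.06 -0.55]
```

```bash
cat > t.py <<'E'
from plan import *
s=arm.state();R=th(s);print("pos",np.round(s["eef_pos"],1),"theta",round(np.degrees(np.arctan2(R[1,1],R[0,1])),1),"tilt mrad world",np.round(R[:2,2]*1000,1),"tool-ish q",np.round(s["joints"],3))
E
python3 t.py
```

```text
pos [639.9  99.5 186.3] theta 79.9 tilt mrad world [58.  20.8] tool-ish q [ 0.094  0.159  1.236  0.015  1.686 -1.297]
```

>>> step_arm([
  [0.39,0,0,0,0.11],
  [0.39,0,0,0,0],
  [0.39,0,0,0,0],
  [0.39,0,0,0,0],
  [0.39,0,0,0,0],
])

```text
time: 10.58
eef_pos: [638.0, 101.8, 187.4]
eef_rot: [0.441, 3.055, 0.046]
force: [0.3, -0.0, -0.3]
width: 53.4
```

```bash
python3 t.py
```

```text
pos [638.  101.8 187.4] theta 73.6 tilt mrad world [57.9 21.7] tool-ish q [ 0.097  0.155  1.239  0.016  1.688 -1.184]
```

>>> step_arm([
  [0.39,0,0,-4,0],
  [0.39,0,0,0,0],
  [0.39,0,0,0,0],
])

```text
time: 10.83
eef_pos: [633.8, 101.2, 224.9]
eef_rot: [0.433, 3.063, 0.044]
force: [-0.3, 0.1, -0.3]
width: 53.6
```

```bash
python3 t.py
```

```text
pos [633.8 101.2 224.9] theta 74.0 tilt mrad world [51.2 21.1] tool-ish q [ 0.097  0.154  1.174  0.016  1.761 -1.19 ]
```

>>> step_arm([
  [0.39,0,0,1,0],
  [0.39,0,0,1,0],
  [0.39,0,0,1,0],
  [0.39,0,0,1,0],
  [0.39,0,0,0,0],
])

```text
time: 11.25
eef_pos: [636.5, 102.3, 181.2]
eef_rot: [0.428, 3.061, 0.044]
force: [0.7, 0.1, -0.8]
width: 53.8
```

```bash
python3 t.py
```

```text
pos [636.5 102.3 181.2] theta 74.1 tilt mrad world [53.9 21.4] tool-ish q [ 0.098  0.155  1.25   0.016  1.681 -1.193]
```

>>> step_arm([
  [0.39,0,0,-4,0],
  [0.39,0,0,0,0],
  [0.39,0,0,1.2,0],
  [0.39,0,0,1.2,0],
  [0.39,0,0,1.2,0],
])

```text
time: 11.67
eef_pos: [635.0, 102.1, 179.8]
eef_rot: [0.428, 3.066, 0.043]
force: [-0.8, -0.6, -0.5]
width: 53.4
```

>>> step_arm([
  [0.39,0,0,-4,0],
  [0.39,0,0,0,0],
  [0.39,0,0,1.2,0],
  [0.39,0,0,1.2,0],
  [0.39,0,0,1.2,0],
])

```text
time: 12.08
eef_pos: [629.7, 101.7, 166.6]
eef_rot: [0.43, 3.084, 0.036]
force: [1.2, -0.1, -1.5]
width: 53.7
```

```bash
python3 t.py
```

```text
pos [629.7 101.7 166.6] theta 74.1 tilt mrad world [30.1 19.1] tool-ish q [ 0.098  0.16   1.27   0.016  1.68  -1.193]
```

>>> step_arm([
  [0.39,4,0,0,0],
  [0.39,0,0,0,0],
  [0.39,-1.3,0,0,0],
  [0.39,-1.3,0,0,0],
  [0.39,-1.3,0,0,0],
])

```text
time: 12.5
eef_pos: [619.9, 102.6, 141.6]
eef_rot: [-0.431, -3.109, -0.025]
force: [0.1, 0.6, 0.3]
width: 53.6
```

>>> step_arm([
  [0.39,4,0,0,0],
  [0.39,0,0,0,0],
  [0.39,-1.3,0,0,0],
  [0.39,-1.3,0,0,0],
  [0.39,-1.3,0,0,0],
])

```text
time: 12.92
eef_pos: [613.2, 102.7, 117.5]
eef_rot: [-0.425, -3.08, -0.013]
force: [0.8, 0.5, 0.7]
width: 53.8
```

```bash
python3 t.py
```

```text
pos [613.2 102.7 117.5] theta 74.3 tilt mrad world [-31.3  12.6] tool-ish q [ 0.103  0.182  1.331  0.016  1.658 -1.193]
```

>>> step_arm([
  [0.39,0,4,0,0],
  [0.39,0,0,0,0],
  [0.39,0,-1.3,0,0],
  [0.39,0,-1.3,0,0],
  [0.39,0,-1.3,0,0],
])

```text
time: 13.33
eef_pos: [614.0, 103.4, 112.3]
eef_rot: [-0.421, -3.079, -0.013]
force: [0.3, -0.0, 0.2]
width: 53.4
```

>>> step_arm([
  [0.39,0,4,0,0],
  [0.39,0,0,0,0],
  [0.39,0,-1.3,0,0],
  [0.39,0,-1.3,0,0],
  [0.39,0,-1.3,0,0],
])

```text
time: 13.75
eef_pos: [610.7, 93.4, 111.5]
eef_rot: [-0.43, -3.077, -0.009]
force: [-0.5, 0.3, -0.8]
width: 53.6
```

```bash
python3 t.py
```

```text
pos [610.7  93.4 111.5] theta 74.1 tilt mrad world [-33.8  10.7] tool-ish q [ 0.089  0.176  1.349  0.014  1.649 -1.203]
```

>>> step_arm([
  [0.39,-3,0,0,0],
  [0.39,0,0,0,0],
  [0.39,0,0,0,0],
])

```text
time: 14.0
eef_pos: [634.8, 75.3, 106.2]
eef_rot: [-0.44, -3.067, -0.004]
force: [1.1, 0.5, 0.0]
width: 53.5
```

```bash
python3 plan.py 637.7 94.4 39 73.7
```

```text
t 14.0 pos [634.8  75.3 106.2] theta 73.7 tilt [-0.043  0.009 -0.999] j6 -1.23 w 53.5 F [1.1 0.5 0. ]
tool d cm (now frame) [-0.03  1.94  6.72] norm 7.0 turn -0.0 | after turn dx,dy [0.26 1.92]
```

>>> step_arm([
  [0.39,0,1,0,0],
  [0.39,0,0.9,0,0],
  [0.39,0,0,0,0],
  [0.39,0,0,0,0],
])

```text
time: 14.33
eef_pos: [640.1, 92.1, 108.6]
eef_rot: [-0.445, -3.069, -0.005]
force: [0.1, -0.7, -0.0]
width: 53.5
```

```bash
python3 plan.py 637.7 94.4 39 73.7
```

```text
t 14.3 pos [640.1  92.1 108.6] theta 73.5 tilt [-0.039  0.009 -0.999] j6 -1.2 w 53.5 F [ 0.1 -0.7 -0. ]
tool d cm (now frame) [0.01 0.17 6.96] norm 7.0 turn -0.004 | after turn dx,dy [0.29 0.15]
```

>>> step_arm([
  [0.39,0,0.2,1.5,0],
  [0.39,0,0,1.5,0],
  [0.39,0,0,1.5,0],
  [0.39,0,0,1.5,0],
  [0.39,0,0,0,0],
])

```text
time: 14.75
eef_pos: [640.0, 98.3, 52.7]
eef_rot: [-0.438, -3.081, -0.009]
force: [-0.7, -0.2, -0.4]
width: 53.6
```

```bash
python3 plan.py 637.7 94.4 39 73.7
```

```text
t 14.8 pos [640.   98.3  52.7] theta 73.8 tilt [-0.029  0.01  -1.   ] j6 -1.2 w 53.6 F [-0.7 -0.2 -0.4]
tool d cm (now frame) [ 0.07 -0.44  1.37] norm 1.4 turn 0.002 | after turn dx,dy [ 0.11 -0.44]
```

>>> step_arm([
  [0.39,0.1,-0.4,1,0],
  [0.39,0,0,0.2,0],
  [1,0,0,0,0],
  [1,0,0,0,0],
  [1,0,0,0,0],
])

```text
time: 15.17
eef_pos: [638.1, 95.6, 43.4]
eef_rot: [-0.435, -3.085, -0.01]
force: [-0.8, -1.2, -2.1]
width: 37.6
```

>>> step_arm([
  [1,0,0,0,0],
  [1,0,0,0,0],
  [1,0,0,0,0],
])

```text
time: 15.42
eef_pos: [638.6, 95.5, 44.4]
eef_rot: [-0.436, -3.086, -0.01]
force: [-0.1, -0.9, -2.0]
width: 37.8
```

```bash
python3 plan.py 637.7 94.4 39 73.7
```

```text
t 15.4 pos [638.6  95.5  44.4] theta 73.9 tilt [-0.024  0.01  -1.   ] j6 -1.2 w 37.8 F [-0.1 -0.9 -2. ]
tool d cm (now frame) [ 0.04 -0.13  0.54] norm 0.6 turn 0.004 | after turn dx,dy [ 0.05 -0.13]
```

>>> step_arm([
  [1,0,0,-2,0],
  [1,0,0,-2.5,0],
  [1,0,0,-2.5,0],
  [1,0,0,-1.5,0],
  [1,0,0,0,0],
])

```text
time: 15.83
eef_pos: [638.9, 94.4, 128.9]
eef_rot: [-0.435, -3.079, -0.008]
force: [0.0, 0.7, -1.4]
width: 38.0
```

>>> step_arm([
  [1,0,0,0,-0.11],
  [1,0,0,0,-0.11],
  [1,0,0,0,-0.11],
  [1,0,0,0,-0.11],
  [1,0,0,0,-0.11],
])

```text
time: 16.25
eef_pos: [638.9, 94.5, 126.2]
eef_rot: [0.45, -3.079, -0.022]
force: [-0.3, 0.3, -1.4]
width: 37.7
```

>>> step_arm([
  [1,0,0,0,-0.11],
  [1,0,0,0,0],
  [1,0,0,0,0],
])

```text
time: 16.5
eef_pos: [637.9, 94.4, 122.1]
eef_rot: [0.629, -3.044, -0.025]
force: [0.6, -0.2, -1.5]
width: 38.0
```

```bash
python3 plan.py 538 352 130 112.2
```

```text
t 16.5 pos [637.9  94.4 122.1] theta 113.3 tilt [-0.036  0.009 -0.999] j6 -1.89 w 38.0 F [ 0.6 -0.2 -1.5]
tool d cm (now frame) [-1.02 27.62 -0.19] norm 27.6 turn 0.02 | after turn dx,dy [-0.49 27.62]
```

>>> step_arm([
  [1,-0.1,3,-0.2,0],
  [1,-0.1,3.3,-0.2,0],
  [1,-0.1,3.3,-0.2,0],
  [1,-0.1,3.3,-0.2,0],
  [1,-0.1,3.3,-0.2,0],
])

```text
time: 16.92
eef_pos: [579.6, 242.7, 130.0]
eef_rot: [0.58, -3.048, -0.02]
force: [-0.1, 0.7, -1.4]
width: 37.8
```

>>> step_arm([
  [1,-0.1,3.3,0,0],
  [1,-0.1,3,0,0],
  [1,-0.1,2,0,0],
  [1,0,1,0,0],
  [1,0,0,0,0],
])

```text
time: 17.33
eef_pos: [542.8, 340.5, 129.8]
eef_rot: [0.565, -3.048, -0.022]
force: [-0.0, 0.2, -1.8]
width: 37.6
```

```bash
python3 plan.py 538 352 58 112.2
```

```text
t 17.3 pos [542.8 340.5 129.8] theta 111.0 tilt [-0.043  0.007 -0.999] j6 -1.44 w 37.6 F [-0.   0.2 -1.8]
tool d cm (now frame) [-0.24  1.09  7.2 ] norm 7.3 turn -0.022 | after turn dx,dy [0.01 1.24]
```

>>> step_arm([
  [1,0,1.1,1,-0.02],
  [1,0,0,1.5,0],
  [1,0,0,1.5,0],
  [1,0,0,1.0,0],
  [1,0,0,0,0],
])

```text
time: 17.75
eef_pos: [537.9, 348.9, 75.5]
eef_rot: [0.589, -3.044, -0.021]
force: [-0.5, -0.1, -2.5]
width: 37.4
```

```bash
python3 plan.py 538 352 58 112.2
```

```text
t 17.8 pos [537.9 348.9  75.5] theta 111.9 tilt [-0.042  0.005 -0.999] j6 -1.44 w 37.4 F [-0.5 -0.1 -2.5]
tool d cm (now frame) [-0.19  0.25  1.75] norm 1.8 turn -0.006 | after turn dx,dy [-0.13  0.29]
```

>>> step_arm([
  [1,-0.2,0.3,0.7,0],
  [1,0,0,0.6,0],
  [1,0,0,0.3,0],
  [1,0,0,0,0],
])

```text
time: 18.08
eef_pos: [539.2, 351.0, 57.9]
eef_rot: [0.583, -3.045, -0.02]
force: [-0.8, 0.5, -2.4]
width: 37.9
```

```bash
python3 plan.py 538 352 58 112.2
```

```text
t 18.1 pos [539.2 351.   57.9] theta 111.7 tilt [-0.042  0.005 -0.999] j6 -1.44 w 37.9 F [-0.8  0.5 -2.4]
tool d cm (now frame) [ 0.07  0.14 -0.  ] norm 0.2 turn -0.009 | after turn dx,dy [0.07 0.14]
```

>>> step_arm([
  [1,0,0.1,0.15,0],
  [1,0,0,0,0],
  [0.35,0,0,0,0],
  [0.35,0,0,0,0],
  [0.35,0,0,0,0],
])

```text
time: 18.5
eef_pos: [540.7, 352.2, 60.7]
eef_rot: [0.583, -3.051, -0.022]
force: [-1.1, -1.1, 0.4]
width: 54.4
```

>>> step_arm([
  [0.35,0,0,-1,0],
  [0.35,0,0,-3,0],
  [0.35,0,0,-3.5,0],
  [0.35,0,0,-3.5,0],
  [0.35,0,0,-3,0],
])

```text
time: 18.92
eef_pos: [542.5, 349.8, 198.2]
eef_rot: [0.581, -3.036, -0.014]
force: [0.4, 0.3, -1.0]
width: 57.1
```

```bash
python3 plan.py 634 -98 150 85
```

```text
t 18.9 pos [542.5 349.8 198.2] theta 111.7 tilt [-0.051 -0.    -0.999] j6 -1.44 w 57.1 F [ 0.4  0.3 -1. ]
tool d cm (now frame) [  7.82 -45.08   4.37] norm 46.0 turn 0.465 | after turn dx,dy [-13.02 -43.81]
```

>>> step_arm([
  [0.35,0.65,-3.75,0,0],
  [0.35,0.65,-3.75,0,0],
  [0.35,0.65,-3.75,0,0],
  [0.35,0.65,-3.75,0,0],
  [0.35,0.65,-3.75,0,0],
])

```text
time: 19.33
eef_pos: [584.8, 167.7, 214.4]
eef_rot: [0.609, -3.057, -0.027]
force: [0.3, 0.1, 0.7]
width: 57.4
```

>>> step_arm([
  [0.35,0.65,-3.75,0,0],
  [0.35,0.65,-3.75,0,0],
  [0.35,0.65,-3.75,0,0],
  [0.35,0.65,-3.75,0,0],
  [0.35,0.65,-3.75,0,0],
])

```text
time: 19.75
eef_pos: [627.7, -26.6, 218.7]
eef_rot: [0.614, -3.065, -0.026]
force: [0.9, -0.8, 0.2]
width: 57.4
```

>>> step_arm([
  [0.35,0.65,-3,0,0.1],
  [0.35,0,0,0,0.1],
  [0.35,0,0,0,0.1],
  [0.35,0,0,0,0.1],
  [0.35,0,0,0,0],
])

```text
time: 20.17
eef_pos: [634.1, -70.0, 222.7]
eef_rot: [-0.056, -3.127, -0.015]
force: [0.0, 0.5, -0.6]
width: 57.2
```

```bash
python3 plan.py 634 -98 180 90
```

```text
t 20.2 pos [634.1 -70.  222.7] theta 88.0 tilt [-0.013  0.01  -1.   ] j6 -1.7 w 57.2 F [ 0.   0.5 -0.6]
tool d cm (now frame) [-0.15 -2.84  4.24] norm 5.1 turn -0.036 | after turn dx,dy [ 0.01 -2.8 ]
```

>>> step_arm([
  [0.35,0,-1.5,1.5,0],
  [0.35,0,-1.3,1.5,0],
  [0.35,0,0,0,0],
  [0.35,0,0,0,0],
])

```text
time: 20.5
eef_pos: [633.7, -97.4, 196.6]
eef_rot: [-0.036, -3.134, -0.015]
force: [0.3, 0.2, 1.3]
width: 57.1
```

```bash
python3 - <<'E'
from fit import *
look("w3",("narrow_tile_center",))
s,d,im=load("w3"); P=cloud("wrist",d,s); print(s["eef_pos"])
rect(P,(636,-98),35,50,72,"nar strip"); rect(P,(636,-98),35,60,72,"nar strip top");rect(P,(628,-97),30,7,18,"nar foot")
rect(P,(514,-105),40,40,55,"shB");rect(P,(634,8),40,40,55,"shA")
c=cv2.projectPoints(np.array([[0,0,0.]]),np.zeros(3),np.zeros(3),np.eye(3),None)
m=np.hypot(P[...,0]-632,P[...,1]+98)<60
v,u=np.nonzero(m); print(u.min(),u.max(),v.min(),v.max())
x0,y0=max(0,u.min()),max(0,v.min()); cr=im[y0:v.max()+1,x0:u.max()+1]; print(x0,y0,cr.shape)
cv2.imwrite("pics/w3c.png",cv2.resize(cr,None,fx=4,fy=4,interpolation=cv2.INTER_CUBIC))
E
```

```text
narrow_tile_center [320.2 187.7] 0.61
[633.65081581 -97.44252351 196.64293476]
nar strip c [634.4 -99.1] size [18.1  4.2] longaxis 83.8 z [52.3 62.3 65.2] 94
nar strip top c [634.6 -99. ] size [17.9  4.1] longaxis 82.5 z [60.7 63.5 65.2] 69
nar foot c [622.8 -96. ] size [28.7 21.4] longaxis -12.0 z [ 7.1  8.2 13.4] 217
shB c [ 515.5 -105.5] size [38.5 38.4] longaxis -51.8 z [42.  44.  45.4] 1049
shA c [634.6   8.6] size [38.4 38.1] longaxis 40.3 z [41.5 44.  45.3] 814
27 620 139 399
27 139 (261, 594, 3)
```

View pics/w3c.png

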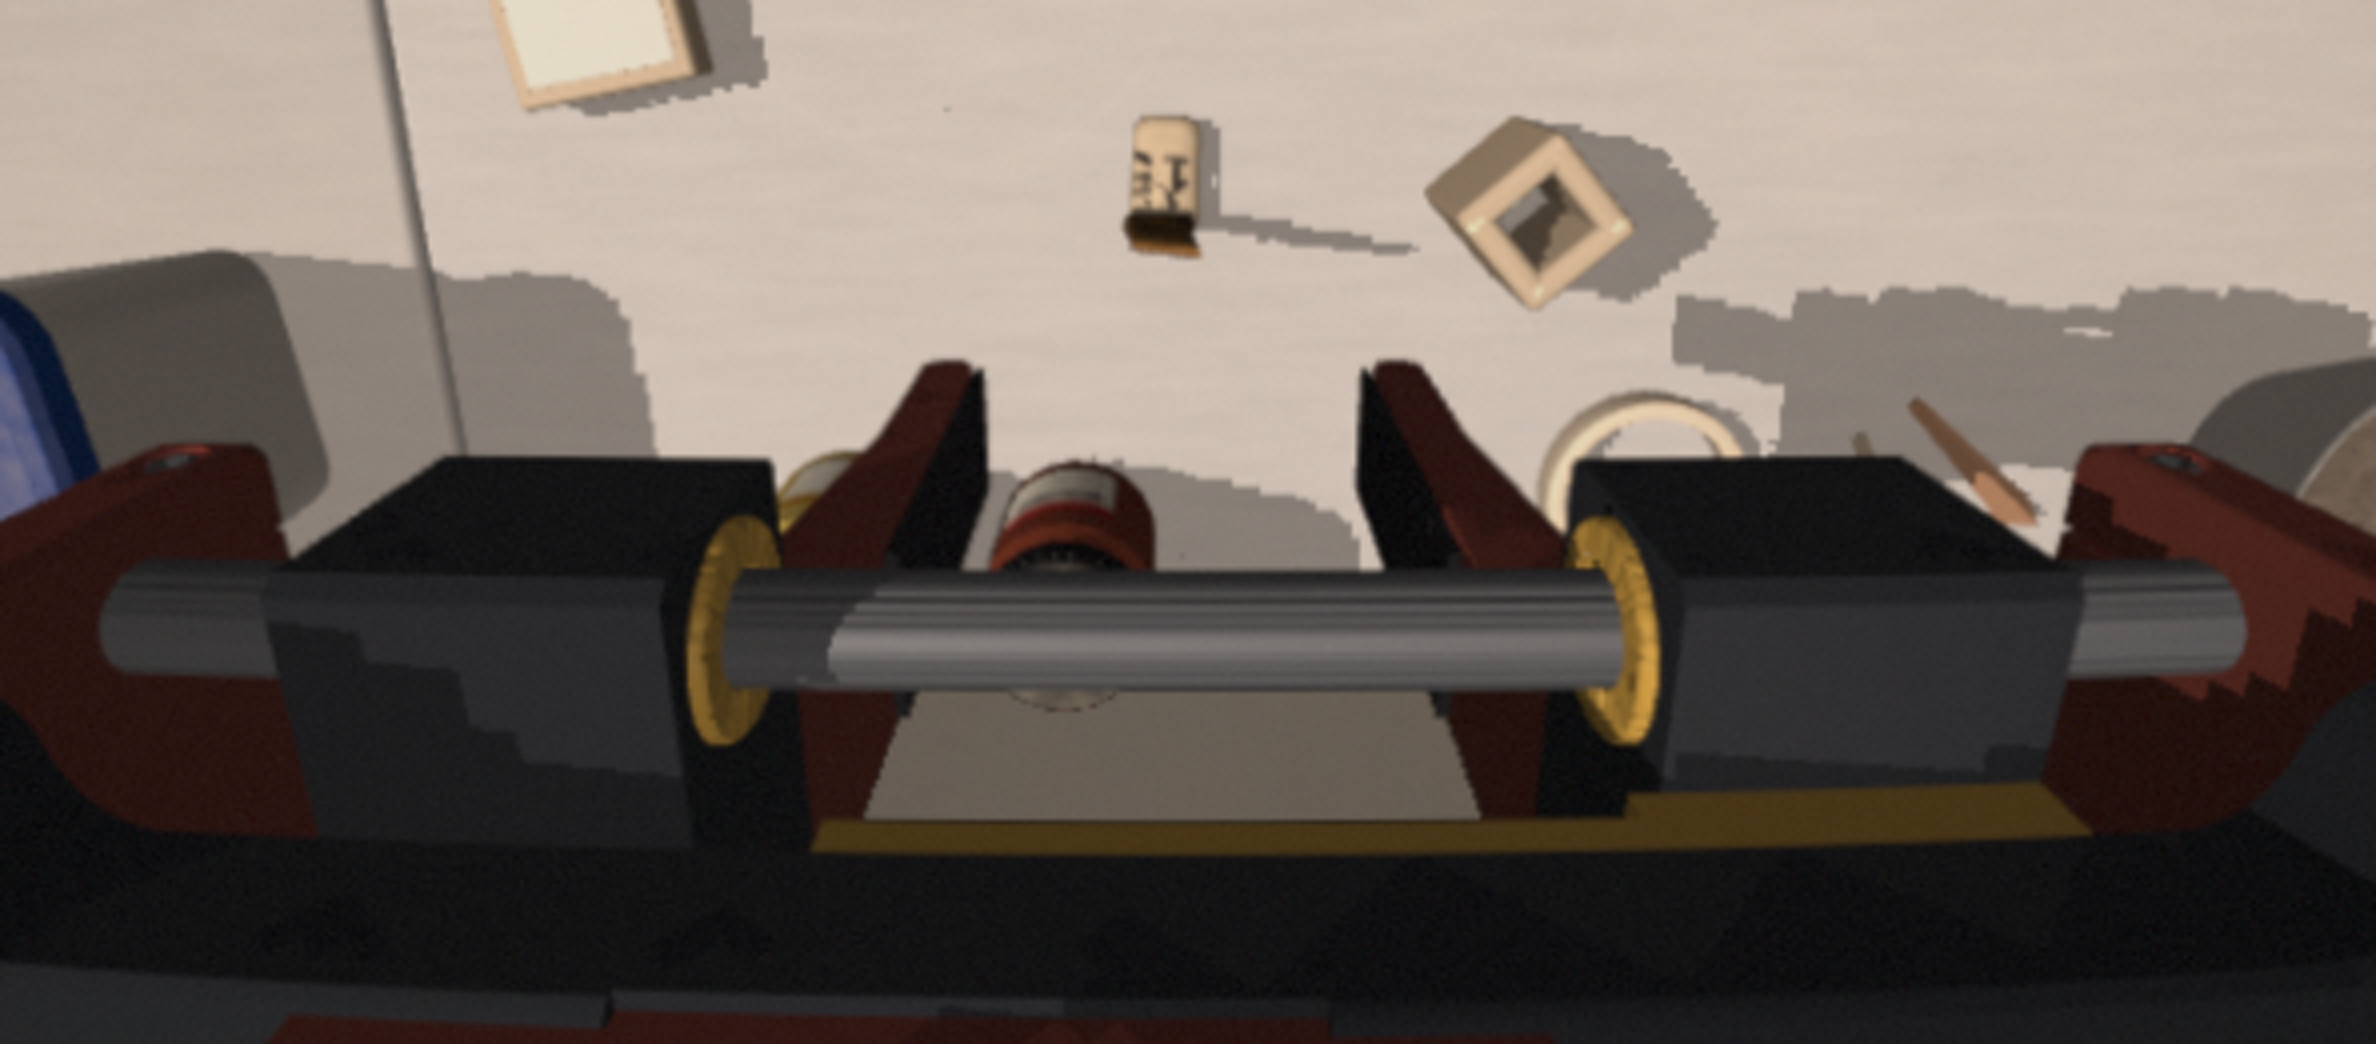

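The crop shows the narrow tile with its foot at about (1165,165) and strip top at (1160,230), strip on the far side, so own x is about world +x. A red jar stands behind it at (1075,510).

```bash
python3 - <<'E'
from fit import *
s,d,im=load("w3"); P=cloud("wrist",d,s)
print(onplane("wrist",[[320.2,187.7]],33,s)); print("jar",P[258,296],P[275,296],"bottle",P[258,235])
# foot edges by colour: print foot corners on plane z=11
cor=[(27+1135/4,139+117/4),(27+1196/4,139+117/4),(27+1130/4,139+205/4),(27+1196/4,139+212/4)]
print(onplane("wrist",cor,11,s))
cor=[(27+1126/4,139+215/4),(27+1195/4,139+212/4),(27+1198/4,139+255/4),(27+1130/4,139+248/4)]
print(onplane("wrist",cor,66,s))
E
python3 plan.py 636 -98.5 110 86
```

```text
[[626.09427681 -95.66472733  33.        ]]
jar [ 719.6696598  -128.70615505   16.63663721] [ 721.37681758 -125.7359674    58.98159329] bottle [ 713.46755448 -203.94634103   26.18165127]
[[ 606.1053773  -106.32596243   11.        ]
 [ 606.56336783  -87.98873686   11.        ]
 [ 632.97067924 -108.6977514    11.        ]
 [ 635.67359426  -88.5319427    11.        ]]
[[ 624.991725   -108.03246935   66.        ]
 [ 624.66243235  -90.2778725    66.        ]
 [ 636.04784485  -89.71247975   66.        ]
 [ 633.72538341 -107.28759286   66.        ]]
t 20.6 pos [633.8 -97.1 196.8] theta 88.7 tilt [-0.007  0.009 -1.   ] j6 -1.75 w 57.1 F [0.2 0.4 0.1]
tool d cm (now frame) [-0.28 -0.21  8.67] norm 8.7 turn 0.046 | after turn dx,dy [-0.23 -0.12]
```

>>> step_arm([
  [0.4,-0.2,-0.1,2,0.03],
  [0.4,0,0,2.5,0],
  [0.4,0,0,2.5,0],
  [0.4,0,0,0,0],
  [0.4,0,0,0,0],
])

```text
time: 21.02
eef_pos: [638.7, -93.8, 133.4]
eef_rot: [0.073, 3.136, 0.013]
force: [0.0, -0.1, 1.1]
width: 52.7
```

```bash
python3 plan.py 635 -98 34 86.5
```

```text
t 21.0 pos [638.7 -93.8 133.4] theta 87.3 tilt [ 0.005  0.008 -1.   ] j6 -1.73 w 52.7 F [ 0.  -0.1  1.1]
tool d cm (now frame) [ 0.39 -0.52  9.94] norm 10.0 turn 0.014 | after turn dx,dy [ 0.34 -0.44]
```

>>> step_arm([
  [0.4,0.4,-0.5,1.5,0.01],
  [0.4,0,0,1.5,0],
  [0.4,0,0,1,0],
  [0.4,0,0,0,0],
  [0.4,0,0,0,0],
])

```text
time: 21.43
eef_pos: [638.0, -96.6, 99.8]
eef_rot: [0.082, 3.126, 0.011]
force: [-0.5, 0.8, 0.7]
width: 52.8
```

```bash
python3 plan.py 635 -98 34 86.5
```

```text
t 21.4 pos [638.  -96.6  99.8] theta 87.0 tilt [ 0.014  0.007 -1.   ] j6 -1.73 w 52.8 F [-0.5  0.8  0.7]
tool d cm (now frame) [ 0.38 -0.2   6.58] norm 6.6 turn 0.009 | after turn dx,dy [ 0.29 -0.15]
```

>>> step_arm([
  [0.4,0.4,-0.2,1.5,0],
  [0.4,0,0,1.5,0],
  [0.4,0,0,1.5,0],
  [0.4,0,0,1,0],
  [0.4,0,0,0,0],
])

```text
time: 21.85
eef_pos: [638.3, -97.9, 49.7]
eef_rot: [0.079, 3.117, 0.009]
force: [-0.4, -0.5, -0.9]
width: 52.8
```

```bash
python3 plan.py 635 -98 34 86.5
```

```text
t 21.9 pos [638.3 -97.9  49.7] theta 87.1 tilt [ 0.024  0.005 -1.   ] j6 -1.73 w 52.8 F [-0.4 -0.5 -0.9]
tool d cm (now frame) [ 0.37 -0.04  1.56] norm 1.6 turn 0.01 | after turn dx,dy [ 0.33 -0.03]
```

>>> step_arm([
  [0.4,0.4,0,0.8,0],
  [0.4,0,0,0.6,0],
  [0.4,0,0,0,0],
  [0.4,0,0,0,0],
])

```text
time: 22.18
eef_pos: [635.6, -97.7, 37.2]
eef_rot: [0.079, 3.114, 0.008]
force: [0.8, -0.0, -0.6]
width: 52.6
```

```bash
python3 plan.py 635 -98 34 86.5
```

```text
t 22.2 pos [635.6 -97.7  37.2] theta 87.1 tilt [ 0.027  0.005 -1.   ] j6 -1.73 w 52.6 F [ 0.8 -0.  -0.6]
tool d cm (now frame) [ 0.07 -0.04  0.32] norm 0.3 turn 0.011 | after turn dx,dy [ 0.06 -0.04]
```

>>> step_arm([
  [0.6,0,0,0,0],
  [0.7,0,0,0,0],
  [0.8,0,0,0,0],
  [1,0,0,0,0],
  [1,0,0,0,0],
])

```text
time: 22.6
eef_pos: [636.8, -97.9, 39.6]
eef_rot: [0.078, 3.11, 0.007]
force: [-0.2, -0.4, 0.5]
width: 23.0
```

```bash
python3 plan.py 635 -98 34 86.5
```

```text
t 22.6 pos [636.8 -97.9  39.6] theta 87.1 tilt [ 0.03   0.004 -1.   ] j6 -1.73 w 23.0 F [-0.2 -0.4  0.5]
tool d cm (now frame) [ 0.19 -0.02  0.56] norm 0.6 turn 0.011 | after turn dx,dy [ 0.18 -0.02]
```

>>> step_arm([
  [1,0,0,-1,0],
  [1,0,0,-2.5,0],
  [1,0,0,-3,0],
  [1,0,0,-3,0],
  [1,0,0,-1.5,0],
])

```text
time: 23.02
eef_pos: [630.1, -97.7, 149.2]
eef_rot: [0.079, 3.122, 0.011]
force: [-0.0, 0.1, 1.0]
width: 23.0
```

>>> step_arm([
  [1,0,0,0,-0.11],
  [1,0,0,0,-0.11],
  [1,0,0,0,-0.11],
  [1,0,0,0,-0.1],
  [1,0,0,0,0],
])

```text
time: 23.43
eef_pos: [633.0, -98.4, 163.2]
eef_rot: [-0.616, 3.045, -0.006]
force: [0.0, -0.3, 0.2]
width: 22.4
```

```bash
python3 plan.py 475 326.2 150 112.2
```

```text
t 23.4 pos [633.  -98.4 163.2] theta 112.8 tilt [ 0.035  0.003 -0.999] j6 -2.18 w 22.4 F [ 0.  -0.3  0.2]
tool d cm (now frame) [-1.89 45.27  0.91] norm 45.3 turn 0.011 | after turn dx,dy [-1.41 45.28]
```

>>> step_arm([
  [1,-0.15,3,0,0],
  [1,-0.15,3.7,0,0],
  [1,-0.15,3.7,0,0],
  [1,-0.15,3.7,0,0],
  [1,-0.15,3.7,0,0],
])

```text
time: 23.85
eef_pos: [571.7, 66.8, 163.0]
eef_rot: [-0.571, 3.053, -0.01]
force: [-0.7, -0.0, 0.1]
width: 22.7
```

>>> step_arm([
  [1,-0.15,3.7,0,0],
  [1,-0.15,3.7,0,0],
  [1,-0.15,3.7,0,0],
  [1,-0.15,3.7,0,0],
  [1,-0.15,3.7,0,0],
])

```text
time: 24.27
eef_pos: [508.6, 250.0, 164.2]
eef_rot: [-0.54, 3.055, -0.009]
force: [0.9, 0.2, -0.7]
width: 22.8
```

>>> step_arm([
  [1,0,3,0,0],
  [1,0,2,0,0],
  [1,0,1,0,0],
  [1,0,0,0,0],
  [1,0,0,0,0],
])

```text
time: 24.68
eef_pos: [483.0, 315.7, 165.7]
eef_rot: [-0.533, 3.055, -0.004]
force: [0.2, -0.4, -0.3]
width: 22.6
```

```bash
python3 plan.py 475 326.2 110 112.2
```

```text
t 24.7 pos [483.  315.7 165.7] theta 109.8 tilt [ 0.041  0.004 -0.999] j6 -1.39 w 22.6 F [ 0.2 -0.4 -0.3]
tool d cm (now frame) [0.62 1.31 5.54] norm 5.7 turn -0.042 | after turn dx,dy [0.35 1.27]
```

>>> step_arm([
  [1,0.6,1.3,0,-0.04],
  [1,0,0,0,0],
  [1,0,0,0,0],
])

```text
time: 24.93
eef_pos: [473.7, 323.8, 165.6]
eef_rot: [-0.591, 3.044, -0.007]
force: [0.4, -0.2, 0.2]
width: 23.0
```

```bash
python3 - <<'E'
from fit import *
look("w4",())
s,d,im=load("w4"); P=cloud("wrist",d,s)
try: rect(P,(390,291.5),40,88,102,"P1 prop")
except Exception as e: print(e)
try: rect(P,(538,352),40,88,102,"P2 prop")
except Exception as e: print(e)
rect(P,s["eef_pos"][:2],45,s["eef_pos"][2]-40,s["eef_pos"][2]-22,"foot held")
E
python3 plan.py 475 326.2 52.5 112.2
```

```text
P1 prop c [393.5 292.1] size [38.3 37.6] longaxis -68.1 z [90.9 93.  94.3] 1979
P2 prop c [528.3 345.1] size [34.5 12.2] longaxis -66.7 z [91.6 93.3 94.4] 273
foot held c [461.  318.8] size [33.9 21.7] longaxis 22.0 z [130.1 133.3 138.7] 1427
t 25.0 pos [473.7 323.8 165.7] theta 112.0 tilt [ 0.041  0.003 -0.999] j6 -1.41 w 22.6 F [-0.5 -0.5 -1.4]
tool d cm (now frame) [ 0.23  0.31 11.31] norm 11.3 turn -0.004 | after turn dx,dy [-0.21  0.17]
```

View pics/w4.png

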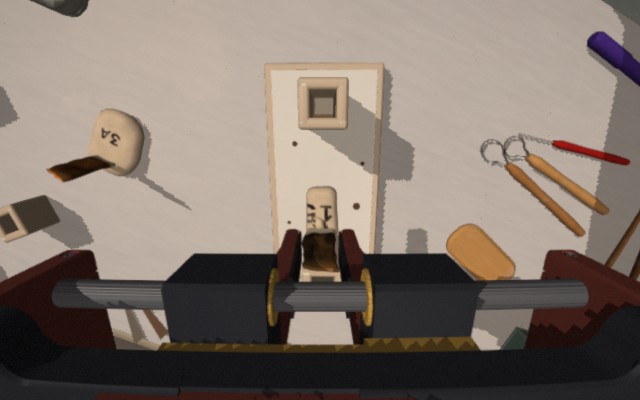

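The picture shows the near prop squarely on its print at (323,103), and the held tile with its foot at (321,205) over the shelf's centre line. Lowering it now.

>>> step_arm([
  [1,0.1,0.3,2,0],
  [1,0,0,2.5,0],
  [1,0,0,2.5,0],
  [1,0,0,1,0],
  [1,0,0,0,0],
])

```text
time: 25.4
eef_pos: [478.3, 323.9, 86.1]
eef_rot: [-0.58, 3.04, -0.005]
force: [-0.1, 0.2, -1.2]
width: 22.6
```

```bash
python3 plan.py 476 326.7 52.5 112.2
```

```text
t 25.4 pos [478.3 323.9  86.1] theta 111.6 tilt [ 0.047  0.006 -0.999] j6 -1.4 w 22.6 F [-0.1  0.2 -1.2]
tool d cm (now frame) [0.26 0.39 3.35] norm 3.4 turn -0.01 | after turn dx,dy [0.1  0.35]
```

>>> step_arm([
  [1,0.2,0.4,1,0],
  [1,0,0,1,0],
  [1,0,0,0.8,0],
  [1,0,0,0,0],
  [1,0,0,0,0],
])

```text
time: 25.82
eef_pos: [477.7, 327.0, 58.7]
eef_rot: [-0.577, 3.037, -0.004]
force: [0.5, -0.3, -0.0]
width: 22.8
```

```bash
python3 plan.py 476 326.7 52.5 112.2
```

```text
t 25.8 pos [477.7 327.   58.7] theta 111.5 tilt [ 0.05   0.007 -0.999] j6 -1.39 w 22.8 F [ 0.5 -0.3 -0. ]
tool d cm (now frame) [0.2  0.04 0.61] norm 0.6 turn -0.012 | after turn dx,dy [0.17 0.03]
```

>>> step_arm([
  [1,0.2,0,0.4,0],
  [1,0,0,0.2,0],
  [1,0,0,0,0],
])

```text
time: 26.07
eef_pos: [476.7, 326.9, 54.0]
eef_rot: [-0.577, 3.035, -0.002]
force: [-0.7, -0.1, -1.0]
width: 22.6
```

>>> step_arm([
  [1,0,0,0.15,0],
  [1,0,0,0,0],
])

```text
time: 26.23
eef_pos: [477.3, 327.2, 54.3]
eef_rot: [-0.576, 3.033, -0.001]
force: [-0.1, -0.3, -0.2]
width: 23.0
```

```bash
python3 plan.py 476 326.7 52.5 112.2
```

```text
t 26.2 pos [477.3 327.2  54.3] theta 111.5 tilt [ 0.054  0.009 -0.999] j6 -1.39 w 23.0 F [-0.1 -0.3 -0.2]
tool d cm (now frame) [ 0.15 -0.    0.17] norm 0.2 turn -0.012 | after turn dx,dy [ 0.14 -0.  ]
```

>>> step_arm([
  [1,0,0,0.15,0],
  [0.65,0,0,0,0],
  [0.6,0,0,0,0],
  [0.5,0,0,0,0],
  [0.45,0,0,0,0],
])

```text
time: 26.65
eef_pos: [478.2, 327.7, 53.7]
eef_rot: [-0.576, 3.03, 0.0]
force: [-0.2, 1.2, 0.7]
width: 44.9
```

>>> step_arm([
  [0.45,0,0,-1,0],
  [0.45,0,0,-3,0],
  [0.45,0,0,-4,0],
  [0.45,0,0,-4,0],
  [0.45,0,0,-2,0],
])

```text
time: 27.07
eef_pos: [466.4, 323.8, 191.0]
eef_rot: [-0.579, 3.046, -0.009]
force: [0.2, -0.2, 1.0]
width: 48.2
```

>>> step_arm([
  [0,-2,-3.3,0,0],
  [0,-2,-3.3,0,0],
  [0,0,0,0,0],
])

```text
time: 27.32
eef_pos: [530.4, 279.0, 206.4]
eef_rot: [-0.585, 3.029, -0.001]
force: [0.2, 0.8, -0.4]
width: 65.0
```

```bash
python3 - <<'E'
from fit import *
look("w5",())
s,d,im=load("w5"); P=cloud("wrist",d,s); print(s["eef_pos"])
rect(P,(393,292),40,88,102,"P1 prop"); rect(P,(538,352),40,88,102,"P2 prop")
rect(P,(474,325),35,58,90,"strip"); rect(P,(464,322),35,21,30,"foot")
E
python3 plan.py 485 -281 150 98.9
```

```text
[530.38020207 278.99875098 206.37456953]
P1 prop c [393.4 291.8] size [38.5 38.3] longaxis -68.2 z [90.4 92.9 94.3] 1595
P2 prop c [538.4 351. ] size [38.6 37.1] longaxis -68.5 z [90.  93.1 94.3] 773
strip c [476.2 327.3] size [20.   5.2] longaxis -69.4 z [60.6 76.  79.8] 126
foot c [465.  320.9] size [28.1 21.4] longaxis 28.4 z [21.1 22.2 25.7] 212
t 27.4 pos [528.6 280.7 206.4] theta 111.9 tilt [ 0.054  0.011 -0.998] j6 -1.52 w 68.9 F [0.  0.5 0.1]
tool d cm (now frame) [ 25.28 -50.44   4.76] norm 56.6 turn 0.227 | after turn dx,dy [ 13.   -54.82]
```

View pics/w5.png

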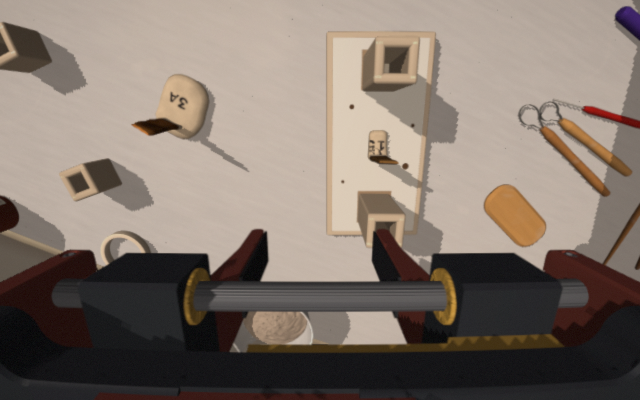

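The load is in place: props at (395,62) and (385,215) on the prints, tile upright between them at (378,147). Next, the plank.

>>> step_arm([
  [0,1.7,-3.4,0,0],
  [0,1.7,-3.4,0,0],
  [0,1.7,-3.4,0,0],
  [0,1.7,-3.4,0,0],
  [0,1.7,-3.4,0,0],
])

```text
time: 27.78
eef_pos: [509.8, 94.5, 201.7]
eef_rot: [-0.605, 3.03, 0.009]
force: [0.5, -0.7, -0.3]
width: 87.7
```

>>> step_arm([
  [0,1.7,-3.4,0,0],
  [0,1.7,-3.4,0,0],
  [0,1.7,-3.4,0,0],
  [0,1.7,-3.4,0,0],
  [0,1.7,-3.4,0,0],
])

```text
time: 28.2
eef_pos: [491.8, -98.3, 198.2]
eef_rot: [-0.614, 3.028, 0.014]
force: [0.1, -0.2, 0.8]
width: 87.7
```

>>> step_arm([
  [0,1.2,-3.4,0,0.1],
  [0,1,-3,0,0.1],
  [0,0,0,0,0],
  [0,0,0,0,0],
])

```text
time: 28.53
eef_pos: [490.0, -172.0, 196.5]
eef_rot: [-0.286, 3.08, 0.023]
force: [-1.1, -0.6, 0.9]
width: 87.9
```

```bash
python3 plan.py 485 -281 150 99.1
```

```text
t 28.5 pos [ 490.  -172.   196.5] theta 100.6 tilt [ 0.047  0.019 -0.999] j6 -2.18 w 87.9 F [-1.1 -0.6  0.9]
tool d cm (now frame) [  2.72 -10.67   4.41] norm 11.9 turn 0.027 | after turn dx,dy [  2.22 -10.69]
```

>>> step_arm([
  [0,0.6,-3,0,0],
  [0,0.6,-3,0,0],
  [0,0.5,-2.5,0,0],
  [0,0,0,0,0],
  [0,0,0,0,0],
])

```text
time: 28.95
eef_pos: [490.3, -253.2, 195.0]
eef_rot: [-0.307, 3.078, 0.03]
force: [0.2, 0.3, -0.6]
width: 87.8
```

```bash
python3 - <<'E'
from fit import *
look("w6",("plank_center",))
s,d,im=load("w6"); P=cloud("wrist",d,s)
rect(P,(485,-281),140,11,24,"plank")
for q in trace("wrist","plank_center")[:1]:
    R=cv2.minAreaRect(P[q["region"]&(P[...,2]>8)&(P[...,2]<24)][:,:2].astype(np.float32)); print(R)
print(onplane("wrist",[landmark_of("wrist","plank_center")[0]["location"]],8,s))
E
python3 plan.py 485 -281 60 99.1
```

```text
plank_center [298.8 172.7] 0.64
plank c [ 485.7 -281.8] size [220.4  56.5] longaxis 9.4 z [14.2 15.6 16.8] 8641
((485.7950134277344, -281.80126953125), (220.22137451171875, 56.45807647705078), 9.33823013305664)
[[ 483.71950274 -278.15728953    8.        ]]
t 29.1 pos [ 490.4 -252.7  195.3] theta 101.5 tilt [ 0.047  0.023 -0.999] j6 -2.33 w 87.8 F [ 0.4  0.1 -0.3]
tool d cm (now frame) [ 1.78 -2.84 13.42] norm 13.8 turn 0.042 | after turn dx,dy [ 0.98 -2.71]
```

>>> step_arm([
  [0,4,0,0,0],
  [0,0,0,0,0],
  [0,-1.1,0,0,0],
  [0,-1.1,0,0,0],
  [0,0,0,0,0],
])

```text
time: 29.57
eef_pos: [474.2, -250.4, 191.8]
eef_rot: [-0.319, 3.078, 0.035]
force: [-0.2, -0.8, 0.1]
width: 87.9
```

>>> step_arm([
  [0,0,-1.4,1.5,0.02],
  [0,0,-1.4,1.5,0.02],
  [0,0,0,0,0],
  [0,0,0,0,0],
])

```text
time: 29.9
eef_pos: [487.2, -275.1, 163.9]
eef_rot: [-0.266, 3.079, 0.032]
force: [-0.9, -1.1, 0.7]
width: 88.3
```

```bash
python3 plan.py 485.7 -281.8 60 99.35
```

```text
t 29.9 pos [ 487.2 -275.1  163.9] theta 99.9 tilt [ 0.049  0.025 -0.998] j6 -2.34 w 88.3 F [-0.9 -1.1  0.7]
tool d cm (now frame) [ 0.8  -0.8  10.35] norm 10.4 turn 0.01 | after turn dx,dy [ 0.25 -0.64]
```

>>> step_arm([
  [0,0.8,-0.8,2,0.01],
  [0,0,0,2.5,0],
  [0,0,0,2.5,0],
  [0,0,0,2,0],
  [0,0,0,0,0],
])

```text
time: 30.32
eef_pos: [490.2, -280.5, 78.3]
eef_rot: [-0.26, 3.071, 0.025]
force: [0.3, 0.0, -0.4]
width: 87.6
```

```bash
python3 plan.py 485.7 -281.8 11 99.35
```

```text
t 30.3 pos [ 490.2 -280.5   78.3] theta 99.7 tilt [ 0.058  0.021 -0.998] j6 -2.35 w 87.6 F [ 0.3  0.  -0.4]
tool d cm (now frame) [ 0.87 -0.13  6.69] norm 6.7 turn 0.006 | after turn dx,dy [ 0.47 -0.06]
```

>>> step_arm([
  [0,0.8,-0.1,1.5,0],
  [0,0,0,1.5,0],
  [0,0,0,1,0],
  [0,0,0,0,0],
  [0,0,0,0,0],
])

```text
time: 30.73
eef_pos: [488.6, -281.0, 44.6]
eef_rot: [-0.267, 3.065, 0.019]
force: [0.2, -0.3, 0.9]
width: 87.7
```

```bash
python3 plan.py 485.7 -281.8 11 99.35
```

```text
t 30.7 pos [ 488.6 -281.    44.6] theta 100.0 tilt [ 0.064  0.018 -0.998] j6 -2.36 w 87.7 F [ 0.2 -0.3  0.9]
tool d cm (now frame) [ 0.52 -0.05  3.33] norm 3.4 turn 0.011 | after turn dx,dy [ 0.3  -0.03]
```

>>> step_arm([
  [0,0.5,0,1.2,0.01],
  [0,0,0,1,0],
  [0,0,0,0.6,0],
  [0,0,0,0,0],
  [0,0,0,0,0],
])

```text
time: 31.15
eef_pos: [487.2, -282.3, 18.0]
eef_rot: [-0.251, 3.062, 0.013]
force: [0.3, 0.4, 1.1]
width: 87.8
```

```bash
python3 plan.py 485.7 -281.8 12 99.35
```

```text
t 31.1 pos [ 487.2 -282.3   18. ] theta 99.4 tilt [ 0.069  0.014 -0.998] j6 -2.36 w 87.8 F [0.3 0.4 1.1]
tool d cm (now frame) [0.18 0.07 0.59] norm 0.6 turn 0.001 | after turn dx,dy [0.14 0.07]
```

>>> step_arm([
  [0,0.15,0.05,0.4,0],
  [0,0,0,0.15,0],
  [0.3,0,0,0,0],
  [0.4,0,0,0,0],
  [1,0,0,0,0],
])

```text
time: 31.57
eef_pos: [486.0, -282.2, 12.3]
eef_rot: [-0.251, 3.061, 0.013]
force: [-0.8, 0.2, -0.6]
width: 71.3
```

>>> step_arm([
  [1,0,0,0,0],
  [1,0,0,0,0],
  [1,0,0,0,0],
])

```text
time: 31.82
eef_pos: [486.3, -282.1, 12.7]
eef_rot: [-0.251, 3.061, 0.013]
force: [-0.2, 1.0, -1.0]
width: 55.5
```

```bash
python3 plan.py 485.7 -281.8 12 99.35
```

```text
t 31.8 pos [ 486.3 -282.1   12.7] theta 99.4 tilt [ 0.069  0.014 -0.997] j6 -2.36 w 55.5 F [-0.2  1.  -1. ]
tool d cm (now frame) [0.05 0.04 0.06] norm 0.1 turn 0.001 | after turn dx,dy [0.05 0.04]
```

>>> step_arm([
  [1,0,0,-1,0],
  [1,0,0,-2,0],
  [1,0,0,-2.5,0],
  [1,0,0,-2.5,0],
  [1,0,0,-2.5,0],
])

```text
time: 32.23
eef_pos: [473.7, -280.2, 111.9]
eef_rot: [-0.252, 3.077, 0.033]
force: [-0.4, -0.5, -3.2]
width: 55.9
```

>>> step_arm([
  [1,0,0,-2.5,0],
  [1,0,0,-2.5,0],
  [1,0,0,-1,0],
  [1,0,0,0,-0.1],
  [1,0,0,0,-0.1],
])

```text
time: 32.65
eef_pos: [470.6, -282.7, 182.9]
eef_rot: [-0.563, 3.028, 0.014]
force: [-0.9, 0.4, -2.9]
width: 55.5
```

```bash
python3 plan.py 466 321.5 180 112.2
```

```text
t 32.6 pos [ 470.6 -282.7  182.9] theta 111.0 tilt [ 0.059  0.02  -0.998] j6 -2.57 w 55.5 F [-0.9  0.4 -2.9]
tool d cm (now frame) [-21.23  56.56   1.47] norm 60.4 turn -0.02 | after turn dx,dy [-22.41  56.12]
```

>>> step_arm([
  [1,-0.7,2,0,0],
  [1,-1.2,3.2,0,0],
  [1,-1.3,3.4,0,0],
  [1,-1.3,3.4,0,0],
  [1,-1.3,3.4,0,0],
])

```text
time: 33.07
eef_pos: [466.6, -119.4, 182.3]
eef_rot: [-0.555, 3.035, 0.013]
force: [1.6, 0.4, -3.0]
width: 56.2
```

>>> step_arm([
  [1,-1.3,3.4,0,0],
  [1,-1.3,3.4,0,0],
  [1,-1.3,3.4,0,0],
  [1,-1.3,3.4,0,0],
  [1,-1.3,3.4,0,0],
])

```text
time: 33.48
eef_pos: [463.5, 70.8, 182.7]
eef_rot: [-0.552, 3.04, 0.015]
force: [0.7, 0.1, -2.5]
width: 55.9
```

```bash
python3 plan.py 466 321.5 180 112.2
```

```text
t 33.5 pos [463.5  70.8 182.7] theta 110.6 tilt [ 0.049  0.019 -0.999] j6 -1.86 w 55.9 F [ 0.7  0.1 -2.5]
tool d cm (now frame) [-9.02 23.39  0.75] norm 25.1 turn -0.028 | after turn dx,dy [-9.7  23.12]
```

>>> step_arm([
  [1,-1.3,3.4,0,-0.01],
  [1,-1.3,3.4,0,-0.01],
  [1,-1.3,3.4,0,0],
  [1,-1.2,3.2,0,0],
  [1,-1,2.6,0,0],
])

```text
time: 33.9
eef_pos: [457.8, 251.8, 182.8]
eef_rot: [-0.587, 3.037, 0.014]
force: [0.5, -0.3, -2.7]
width: 55.4
```

>>> step_arm([
  [1,-0.8,2,0,0],
  [1,-0.5,1.3,0,0],
  [1,0,0,0,0],
  [1,0,0,0,0],
])

```text
time: 34.23
eef_pos: [454.0, 294.9, 179.4]
eef_rot: [-0.602, 3.041, 0.014]
force: [-0.1, 0.0, -3.2]
width: 55.6
```

```bash
python3 plan.py 466 321.5 130 112.2
python3 - <<'E'
from fit import *
look("w7",())
s,d,im=load("w7"); P=cloud("wrist",d,s); print(s["eef_pos"])
z=s["eef_pos"][2]; rect(P,s["eef_pos"][:2],140,z-10,z+16,"plank held")
try: rect(P,(393,292),40,88,102,"P1 prop")
except Exception as e: print(e)
E
```

```text
t 34.2 pos [454.  294.9 179.4] theta 112.4 tilt [ 0.039  0.017 -0.999] j6 -1.45 w 55.6 F [-0.1  0.  -3.2]
tool d cm (now frame) [-1.91  2.    5.03] norm 5.7 turn 0.003 | after turn dx,dy [-2.12  2.01]
[453.9780177  294.89274866 179.4495197 ]
plank held c [411.7 276.9] size [128.8  74.1] longaxis 22.1 z [181.8 184.  185.9] 26385
attempt to get argmax of an empty sequence
```

View pics/w7.png

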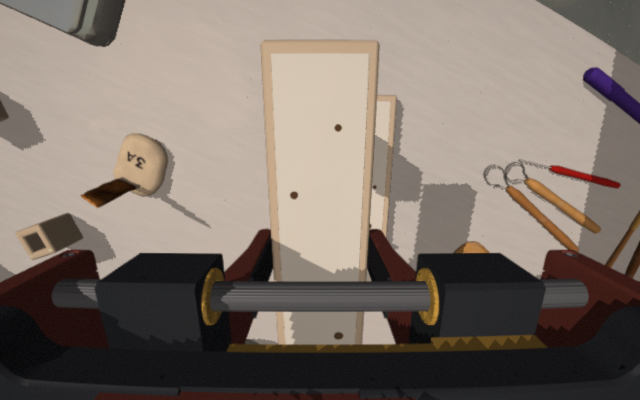

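The plank is held at mid-length, aligned with the shelf, its near end at (320,45). I'll centre and lower it.

>>> step_arm([
  [1,-1,1,0,0],
  [1,-1,1,0,0],
  [1,0,0,1,0],
  [1,0,0,1.5,0],
  [1,0,0,0,0],
])

```text
time: 34.7
eef_pos: [467.2, 315.8, 153.3]
eef_rot: [-0.592, 3.044, 0.01]
force: [-0.7, 0.3, -4.4]
width: 55.1
```

```bash
python3 plan.py 466 321.5 120 112.2
```

```text
t 34.7 pos [467.2 315.8 153.3] theta 112.0 tilt [ 0.038  0.014 -0.999] j6 -1.42 w 55.1 F [-0.7  0.3 -4.4]
tool d cm (now frame) [0.04 0.58 3.33] norm 3.4 turn -0.003 | after turn dx,dy [-0.1   0.57]
```

>>> step_arm([
  [1,0.1,0.6,1,0],
  [1,0,0,1,0],
  [1,0,0,0.8,0],
  [1,0,0,0,0],
  [1,0,0,0,0],
])

```text
time: 35.12
eef_pos: [464.5, 318.0, 121.6]
eef_rot: [-0.587, 3.047, 0.007]
force: [0.7, 0.5, -2.9]
width: 55.8
```

```bash
python3 plan.py 466 321.5 107 112.2
```

```text
t 35.1 pos [464.5 318.  121.6] theta 111.8 tilt [ 0.037  0.012 -0.999] j6 -1.41 w 55.8 F [ 0.7  0.5 -2.9]
tool d cm (now frame) [-0.21  0.28  1.47] norm 1.5 turn -0.007 | after turn dx,dy [-0.27  0.27]
```

>>> step_arm([
  [1,-0.2,0.3,0.4,0],
  [1,0,0,0.4,0],
  [1,0,0,0.2,0],
  [1,0,0,0,0],
])

```text
time: 35.45
eef_pos: [466.2, 322.2, 111.9]
eef_rot: [-0.587, 3.046, 0.008]
force: [0.4, 0.4, -3.3]
width: 56.0
```

```bash
python3 plan.py 466 321.5 107 112.2
```

```text
t 35.5 pos [466.2 322.2 111.9] theta 111.8 tilt [ 0.038  0.013 -0.999] j6 -1.4 w 56.0 F [ 0.4  0.4 -3.3]
tool d cm (now frame) [ 0.06 -0.06  0.49] norm 0.5 turn -0.007 | after turn dx,dy [ 0.04 -0.06]
```

>>> step_arm([
  [1,0,0,0.2,0],
  [1,0,0,0.15,0],
  [1,0,0,0,0],
])

```text
time: 35.7
eef_pos: [466.8, 322.6, 109.0]
eef_rot: [-0.587, 3.044, 0.009]
force: [-0.1, -0.3, -0.9]
width: 55.3
```

>>> step_arm([
  [1,0,0,0.15,0],
  [1,0,0,0,0],
])

```text
time: 35.87
eef_pos: [467.4, 323.0, 108.6]
eef_rot: [-0.586, 3.042, 0.01]
force: [0.0, -0.4, -1.4]
width: 55.4
```

>>> step_arm([
  [1,0,0,0.15,0],
  [1,0,0,0,0],
])

```text
time: 36.03
eef_pos: [467.7, 323.2, 108.2]
eef_rot: [-0.586, 3.04, 0.011]
force: [-1.6, -0.5, -1.0]
width: 56.1
```

```bash
python3 plan.py 466 321.5 107 112.2
```

```text
t 36.0 pos [467.7 323.2 108.2] theta 111.8 tilt [ 0.043  0.015 -0.999] j6 -1.4 w 56.1 F [-1.6 -0.5 -1. ]
tool d cm (now frame) [ 0.23 -0.09  0.11] norm 0.3 turn -0.007 | after turn dx,dy [ 0.22 -0.09]
```

>>> step_arm([
  [1,0,0,0.1,0],
  [0.2,0,0,0,0],
  [0.1,0,0,0,0],
  [0.1,0,0,0,0],
  [0.1,0,0,0,0],
])

```text
time: 36.45
eef_pos: [468.4, 323.5, 108.3]
eef_rot: [-0.586, 3.038, 0.012]
force: [0.0, -0.5, 0.1]
width: 77.1
```

>>> step_arm([
  [0.1,0,0,-1,0],
  [0.1,0,0,-2,0],
  [0.1,0,0,-3,0],
  [0.1,0,0,-3,0],
  [0.1,0,0,0,0],
])

```text
time: 36.87
eef_pos: [463.0, 321.2, 201.7]
eef_rot: [-0.586, 3.043, 0.01]
force: [-0.9, 0.3, 1.8]
width: 79.2
```

>>> step_arm([
  [0,-2,-3.3,0,0],
  [0,-2,-3.3,0,0],
  [0,-1,-3,0,0],
  [0,0,0,0,0],
])

```text
time: 37.2
eef_pos: [547.9, 251.2, 210.7]
eef_rot: [-0.595, 3.031, 0.014]
force: [0.6, 0.5, -0.4]
width: 87.8
```

```bash
python3 - <<'E'
from fit import *
look("w8",())
s,d,im=load("w8"); P=cloud("wrist",d,s); print(s["eef_pos"])
R,q=rect(P,(466,321.5),125,102,120,"plank")
A=np.c_[q[:,:2]-q[:,:2].mean(0),np.ones(len(q))]; print(np.linalg.lstsq(A,q[:,2],rcond=None)[0])
R,q=rect(P,(537,90),45,60,95,"brd strip"); rect(P,(513,90),60,9,21,"brd foot")
E
python3 plan.py 537 90 150 86
```

```text
[547.89023919 251.21778154 210.66517608]
plank c [466.7 321.7] size [220.   57.4] longaxis 21.6 z [108.  109.5 110.7] 15011
[-5.96340947e-03  1.37561306e-02  1.09375646e+02]
brd strip c [534.3  89.7] size [22.8  5.2] longaxis 80.3 z [62.  74.1 80.6] 215
brd foot c [511.8  91.2] size [68.7 52.8] longaxis -1.4 z [ 9.5 11.4 14.2] 2039
t 37.2 pos [546.6 252.9 210.6] theta 112.2 tilt [ 0.049  0.021 -0.999] j6 -1.58 w 87.8 F [-0.4 -0.2 -0.1]
tool d cm (now frame) [  7.36 -14.72   5.67] norm 17.4 turn 0.458 | after turn dx,dy [ -0.18 -16.32]
```

View pics/w8.png

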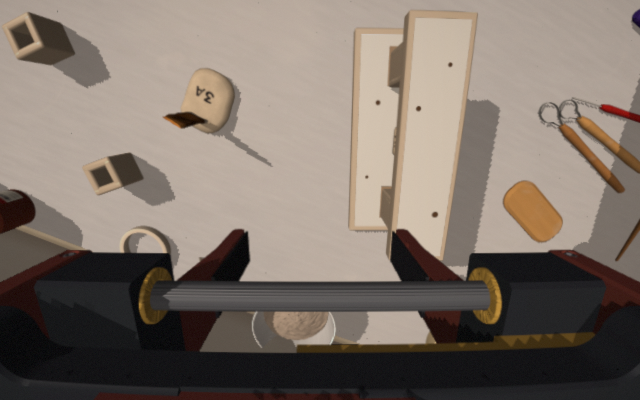

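The plank lies across both props, at (435,135) in view. Depth gives its centre at (466.7, 321.7), level and aligned. Next, the broad tile at (205,98).

>>> step_arm([
  [0,1.4,-2.7,0,0],
  [0,1.4,-2.7,0,0],
  [0,1.4,-2.7,0,0],
  [0,1.4,-2.7,0,0],
  [0,1,-2,0,0.11],
])

```text
time: 37.67
eef_pos: [531.3, 112.1, 205.9]
eef_rot: [-0.443, 3.061, 0.028]
force: [-0.4, 0.0, 0.3]
width: 87.7
```

>>> step_arm([
  [0.2,0,0,0,0.11],
  [0.2,0,0,0,0.11],
  [0.2,0,0,0,0.1],
  [0.2,0,0,0,0],
  [0.2,0,0,0,0],
])

```text
time: 38.08
eef_pos: [528.3, 110.6, 206.9]
eef_rot: [0.082, 3.095, 0.041]
force: [-0.7, -0.9, 0.2]
width: 70.3
```

```bash
python3 plan.py 536 89.6 110 86.5
python3 - <<'E'
from fit import *
look("w9",())
s,d,im=load("w9"); P=cloud("wrist",d,s)
R,q=rect(P,(537,90),45,50,95,"brd strip");R,q=rect(P,(537,90),45,76,95,"brd strip top"); rect(P,(513,90),60,9,21,"brd foot")
E
```

```text
t 38.1 pos [528.3 110.6 206.9] theta 87.0 tilt [ 0.046  0.025 -0.999] j6 -1.38 w 70.3 F [-0.7 -0.9  0.2]
tool d cm (now frame) [-0.45 -2.33  9.66] norm 9.9 turn 0.009 | after turn dx,dy [-0.9  -2.05]
brd strip c [534.4  88.5] size [23.8  5.2] longaxis 83.6 z [52.8 71.4 80.7] 241
brd strip top c [535.5  89.9] size [20.8  3.4] longaxis 83.6 z [76.3 78.8 81.6] 78
brd foot c [511.1  90.1] size [66.2 53.3] longaxis -2.9 z [ 9.5 11.4 14.2] 1798
```

>>> step_arm([
  [0.25,-0.5,-1.2,1.5,0],
  [0.25,0,-1.1,2,0],
  [0.25,0,0,2,0],
  [0.25,0,0,1.5,0],
  [0.25,0,0,0,0],
])

```text
time: 38.55
eef_pos: [535.9, 91.9, 136.6]
eef_rot: [0.052, 3.09, 0.043]
force: [-0.1, -0.4, -1.0]
width: 65.5
```

```bash
python3 plan.py 536 89.5 49 86
```

```text
t 38.5 pos [535.9  91.9 136.6] theta 88.1 tilt [ 0.051  0.027 -0.998] j6 -1.44 w 65.5 F [-0.1 -0.4 -1. ]
tool d cm (now frame) [ 0.42 -0.49  8.74] norm 8.8 turn 0.037 | after turn dx,dy [-0.03 -0.24]
```

>>> step_arm([
  [0.25,0.2,-0.3,1.5,0.03],
  [0.25,0.1,-0.1,1.5,0],
  [0.25,0,0,0.8,0],
  [0.25,0,0,0,0],
  [0.25,0,0,0,0],
])

```text
time: 38.97
eef_pos: [534.9, 91.3, 100.1]
eef_rot: [0.083, 3.088, 0.045]
force: [0.3, 0.1, 0.9]
width: 65.9
```

```bash
python3 plan.py 536 89.5 49 86
```

```text
t 39.0 pos [534.9  91.3 100.1] theta 87.0 tilt [ 0.052  0.028 -0.998] j6 -1.43 w 65.9 F [0.3 0.1 0.9]
tool d cm (now frame) [ 0.14 -0.33  5.1 ] norm 5.1 turn 0.017 | after turn dx,dy [-0.12 -0.17]
```

>>> step_arm([
  [0.25,0.1,-0.3,1.4,0.02],
  [0.25,0,0,1.4,0],
  [0.25,0,0,1.2,0],
  [0.25,0,0,0.7,0],
  [0.25,0,0,0,0],
])

```text
time: 39.38
eef_pos: [538.6, 90.1, 53.9]
eef_rot: [0.115, 3.081, 0.047]
force: [0.2, 0.4, -1.2]
width: 65.8
```

```bash
python3 plan.py 536 89.5 49 86
```

```text
t 39.4 pos [538.6  90.1  53.9] theta 85.8 tilt [ 0.06   0.028 -0.998] j6 -1.41 w 65.8 F [ 0.2  0.4 -1.2]
tool d cm (now frame) [ 0.29 -0.09  0.47] norm 0.6 turn -0.004 | after turn dx,dy [ 0.26 -0.07]
```

>>> step_arm([
  [0.25,0.3,-0.1,0.3,0],
  [0.4,0,0,0,0],
  [0.55,0,0,0,0],
  [0.62,0,0,0,0],
  [0.7,0,0,0,0],
])

```text
time: 39.8
eef_pos: [535.9, 89.2, 51.3]
eef_rot: [0.116, 3.08, 0.047]
force: [0.3, 0.3, 0.1]
width: 42.6
```

>>> step_arm([
  [1,0,0,0,0],
  [1,0,0,0,0],
])

```text
time: 39.97
eef_pos: [536.4, 89.3, 52.3]
eef_rot: [0.116, 3.078, 0.048]
force: [-0.2, 0.1, 0.1]
width: 29.5
```

```bash
python3 plan.py 536 89.5 49 86
```

```text
t 40.0 pos [536.4  89.3  52.3] theta 85.8 tilt [ 0.062  0.029 -0.998] j6 -1.41 w 29.5 F [-0.2  0.1  0.1]
tool d cm (now frame) [0.06 0.01 0.33] norm 0.3 turn -0.004 | after turn dx,dy [0.04 0.02]
```

>>> step_arm([
  [1,0,0,-1,0],
  [1,0,0,-2,0],
  [1,0,0,-2.5,0],
  [1,0,0,-2.5,0],
  [1,0,0,-2.5,0],
])

```text
time: 40.38
eef_pos: [525.9, 85.9, 155.4]
eef_rot: [0.116, 3.092, 0.045]
force: [1.0, -0.1, 0.4]
width: 26.5
```

>>> step_arm([
  [1,0,0,-2.5,0],
  [1,0,0,-2.5,0],
  [1,0,0,-1.5,-0.11],
  [1,0,0,0,-0.11],
  [1,0,0,0,-0.11],
])

```text
time: 40.8
eef_pos: [523.4, 83.9, 236.4]
eef_rot: [-0.406, 3.048, 0.031]
force: [0.5, -0.2, -0.6]
width: 26.1
```

>>> step_arm([
  [1,0,0,0,-0.1],
  [1,0,0,0,0],
  [1,0,0,0,0],
])

```text
time: 41.05
eef_pos: [523.6, 83.9, 240.8]
eef_rot: [-0.567, 3.016, 0.024]
force: [-0.6, -0.7, -0.3]
width: 26.1
```

```bash
python3 plan.py 487 330 220 112.2
```

```text
t 41.0 pos [523.6  83.9 240.8] theta 111.3 tilt [ 0.068  0.029 -0.997] j6 -1.86 w 26.1 F [-0.6 -0.7 -0.3]
tool d cm (now frame) [-5.36 24.26  2.54] norm 25.0 turn -0.016 | after turn dx,dy [-5.91 24.17]
```

The width dropped to 26 mm (the strip is 31), so I'm checking the grasp.

```bash
python3 - <<'E'
from fit import *
look("w10",())
E
```

```text
(no output)
```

View pics/w10.png

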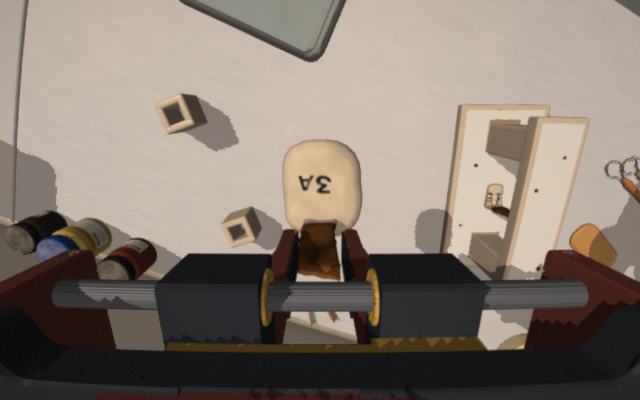

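The tile is still held, foot at (322,190) and strip between the pads. I'll measure its foot plane and tilt.

```bash
cat > foot.py <<'E'
from fit import *
import sys
tag=sys.argv[1]
if len(sys.argv)>2: look(tag,())
s,d,im=load(tag); P=cloud("wrist",d,s); p=np.array(s["eef_pos"]); R=cv2.Rodrigues(np.array(s["eef_rot"],float))[0]
Q=(P-p)@R
m=(np.abs(Q[...,1])<34)&(Q[...,2]>20)&(Q[...,2]<62)&(Q[...,0]>3)&(Q[...,0]<80)
q=P[m]; qt=Q[m]
hi=qt[:,2]<np.percentile(qt[:,2],60)
A=np.c_[q[hi][:,:2]-q[hi][:,:2].mean(0),np.ones(hi.sum())]; print("foot top plane slope,z",np.linalg.lstsq(A,q[hi][:,2],rcond=None)[0],"TCPz",p[2])
print("tool frame ext x",np.percentile(qt[:,0],[.5,99.5]),"y",np.percentile(qt[:,1],[.5,99.5]),"z",np.percentile(qt[:,2],[2,30,50,98]))
print("world",cv2.minAreaRect(q[:,:2].astype(np.float32)),len(q))
E
python3 foot.py w10
```

```text
foot top plane slope,z [1.61249679e-01 1.35207218e-02 2.01170540e+02] TCPz 240.83968784238903
tool frame ext x [ 3.93971515 62.73498149] y [-26.65179772  28.0291799 ] z [25.37856858 38.48414144 39.15152408 43.88691749]
world ((495.30816650390625, 73.72468566894531), (60.126407623291016, 56.81104278564453), 21.596803665161133) 6354
```

```bash
cat >> foot.py <<'E'
g=m&(Q[...,0]>14)&(Q[...,0]<52)&(np.abs(Q[...,1])<20)&(Q[...,2]>34)&(Q[...,2]<48)
for nm,X in (("world",P[g]),("tool",Q[g])):
    A=np.c_[X[:,:2]-X[:,:2].mean(0),np.ones(len(X))]; print(nm,"slope",np.round(np.linalg.lstsq(A,X[:,2],rcond=None)[0],3),len(X))
for x in (8,15,25,35,45,55,60): 
    h=m&(np.abs(Q[...,0]-x)<2)&(np.abs(Q[...,1])<15); print(x,np.round(np.median(Q[h],0),1) if h.any() else "")
E
python3 foot.py w10
```

```text
foot top plane slope,z [1.61249679e-01 1.35207218e-02 2.01170540e+02] TCPz 240.83968784238903
tool frame ext x [ 3.93971515 62.73498149] y [-26.65179772  28.0291799 ] z [25.37856858 38.48414144 39.15152408 43.88691749]
world ((495.30816650390625, 73.72468566894531), (60.126407623291016, 56.81104278564453), 21.596803665161133) 6354
world slope [3.20000e-02 7.00000e-02 1.99412e+02] 3113
tool slope [-1.9000e-02 -5.1000e-02  3.9064e+01] 3113
8 [ 7.8 -1.1 31.8]
15 [15.1  0.3 38.4]
25 [25.1  0.3 39.2]
35 [35.   0.3 39.2]
45 [45.  -0.4 38.5]
55 [55.   0.3 38.6]
60 [59.6 -0.4 40. ]
```

>>> step_arm([
  [1,-0.4,2,0,0],
  [1,-0.7,3,0,0],
  [1,-0.7,3.1,0.2,0],
  [1,-0.7,3.1,0.2,0],
  [1,-0.7,3.1,0.2,0],
])

```text
time: 41.52
eef_pos: [503.4, 227.7, 237.5]
eef_rot: [-0.527, 3.024, 0.02]
force: [0.7, -0.1, -1.2]
width: 26.2
```

>>> step_arm([
  [1,-0.7,3,0.2,0],
  [1,-0.6,2.5,0.2,0],
  [1,-0.4,1.8,0,0],
  [1,-0.2,1,0,0],
  [1,0,0,0,0],
])

```text
time: 41.93
eef_pos: [489.7, 321.9, 232.5]
eef_rot: [-0.518, 3.03, 0.022]
force: [0.8, 0.7, -0.3]
width: 26.1
```

```bash
python3 plan.py 487.5 330.2 190 112.2
```

```text
t 41.9 pos [489.7 321.9 232.5] theta 109.4 tilt [ 0.064  0.026 -0.998] j6 -1.38 w 26.1 F [ 0.8  0.7 -0.3]
tool d cm (now frame) [0.23 0.85 4.24] norm 4.3 turn -0.049 | after turn dx,dy [-0.11  0.86]
```

>>> step_arm([
  [1,0.1,0.85,1,-0.05],
  [1,0,0,1.5,0],
  [1,0,0,1,0],
  [1,0,0,0,0],
  [1,0,0,0,0],
])

```text
time: 42.35
eef_pos: [489.3, 327.3, 196.8]
eef_rot: [-0.586, 3.017, 0.016]
force: [-0.4, 0.3, -0.4]
width: 26.1
```

```bash
python3 plan.py 487.5 330.2 165 112.2; python3 foot.py w11 1
```

```text
t 42.4 pos [489.3 327.3 196.8] theta 112.0 tilt [ 0.065  0.023 -0.998] j6 -1.42 w 26.1 F [-0.4  0.3 -0.4]
tool d cm (now frame) [0.28 0.34 3.17] norm 3.2 turn -0.004 | after turn dx,dy [0.06 0.34]
foot top plane slope,z [1.60028396e-01 8.97631685e-03 1.57345279e+02] TCPz 196.8320873621323
tool frame ext x [ 3.82569959 62.74042785] y [-26.58562703  28.0675065 ] z [24.96417791 38.49457828 39.157893   43.87233108]
world ((461.13031005859375, 316.5350036621094), (60.465145111083984, 56.71089553833008), 23.19548797607422) 6368
world slope [2.60000e-02 6.60000e-02 1.55551e+02] 3107
tool slope [-2.000e-02 -5.400e-02  3.908e+01] 3107
8 [ 7.7 -1.1 31.2]
15 [15.   0.3 38.4]
25 [25.1  1.  39.2]
35 [35.   1.  39.2]
45 [45.  -0.4 38.6]
55 [55.   0.3 38.5]
60 [59.6 -0.4 40. ]
```

>>> step_arm([
  [1,0.2,0.3,1,0],
  [1,0,0,1,0],
  [1,0,0,0.6,0],
  [1,0,0,0,0],
  [1,0,0,0,0],
])

```text
time: 42.82
eef_pos: [489.0, 328.9, 170.1]
eef_rot: [-0.58, 3.016, 0.017]
force: [0.2, -0.3, -0.1]
width: 25.8
```

```bash
python3 plan.py 489 330.2 163 112.2
```

```text
t 42.8 pos [489.  328.9 170.1] theta 111.8 tilt [ 0.067  0.024 -0.997] j6 -1.41 w 25.8 F [ 0.2 -0.3 -0.1]
tool d cm (now frame) [0.   0.12 0.71] norm 0.7 turn -0.007 | after turn dx,dy [-0.05  0.12]
```

>>> step_arm([
  [1,0,0.1,0.3,0],
  [1,0,0,0.2,0],
  [1,0,0,0,0],
])

```text
time: 43.07
eef_pos: [489.0, 330.1, 164.9]
eef_rot: [-0.58, 3.015, 0.017]
force: [-0.0, -0.3, -0.4]
width: 26.3
```

>>> step_arm([
  [1,0,0,0.2,0],
  [1,0,0,0,0],
])

```text
time: 43.23
eef_pos: [489.7, 330.4, 164.5]
eef_rot: [-0.58, 3.013, 0.018]
force: [-0.4, 0.3, -0.4]
width: 26.3
```

```bash
python3 plan.py 489 330.2 162 112.2; python3 foot.py w12 1 | sed -n '4,5p'
```

```text
t 43.2 pos [489.7 330.4 164.5] theta 111.8 tilt [ 0.07   0.025 -0.997] j6 -1.41 w 26.3 F [-0.4  0.3 -0.4]
tool d cm (now frame) [0.09 0.01 0.24] norm 0.3 turn -0.007 | after turn dx,dy [0.07 0.01]
world slope [3.30000e-02 6.20000e-02 1.23122e+02] 3115
tool slope [-2.0000e-02 -4.8000e-02  3.8995e+01] 3115
```

>>> step_arm([
  [1,0.1,0,0.15,0],
  [1,0,0,0.1,0],
  [1,0,0,0,0],
])

```text
time: 43.53
eef_pos: [489.8, 330.4, 164.7]
eef_rot: [-0.579, 3.009, 0.02]
force: [-0.1, 0.3, -0.6]
width: 25.7
```

```bash
python3 plan.py 489 330.2 162 112.2; python3 foot.py w13 1 | sed -n '4,5p'
```

```text
t 43.5 pos [489.8 330.4 164.7] theta 111.8 tilt [ 0.074  0.027 -0.997] j6 -1.41 w 25.7 F [-0.1  0.3 -0.6]
tool d cm (now frame) [0.1  0.01 0.26] norm 0.3 turn -0.007 | after turn dx,dy [0.08 0.01]
world slope [3.40000e-02 6.60000e-02 1.23214e+02] 3117
tool slope [-2.3000e-02 -5.1000e-02  3.8946e+01] 3117
```

>>> step_arm([
  [1,0.1,0,0.3,0],
  [1,0,0,0.2,0],
])

```text
time: 43.75
eef_pos: [491.0, 330.6, 163.1]
eef_rot: [-0.577, 3.002, 0.021]
force: [-2.6, -1.3, 11.0]
width: 25.8
```

```bash
python3 plan.py 489 330.2 162 112.2; python3 foot.py w14 1 | sed -n '4,5p'
```

```text
t 43.8 pos [491.  330.6 163.1] theta 111.8 tilt [ 0.081  0.03  -0.996] j6 -1.41 w 25.8 F [-2.6 -1.3 11. ]
tool d cm (now frame) [0.21 0.04 0.09] norm 0.2 turn -0.007 | after turn dx,dy [0.2  0.04]
world slope [2.40000e-02 5.90000e-02 1.22337e+02] 3148
tool slope [-0.042 -0.048 38.04 ] 3148
```

>>> step_arm([
  [1,0,0,-0.1,0],
  [0.66,0,0,0,0],
  [0.6,0,0,0,0],
  [0.5,0,0,0,0],
  [0.4,0,0,0,0],
])

```text
time: 44.22
eef_pos: [490.5, 330.7, 162.8]
eef_rot: [-0.578, 3.003, 0.022]
force: [0.3, 0.4, -0.4]
width: 45.0
```

```bash
python3 plan.py 489 330.2 162 112.2; python3 foot.py w15 1
```

```text
t 44.2 pos [490.5 330.7 162.8] theta 111.8 tilt [ 0.079  0.03  -0.996] j6 -1.41 w 45.0 F [ 0.3  0.4 -0.4]
tool d cm (now frame) [0.16 0.01 0.07] norm 0.2 turn -0.007 | after turn dx,dy [0.16 0.01]
foot top plane slope,z [1.35106229e-01 3.60089987e-02 1.22391650e+02] TCPz 162.83223543466406
tool frame ext x [ 4.18724047 79.43016122] y [-26.92168855  28.43228415] z [26.72520736 38.51514553 39.51384433 49.04381801]
world ((455.24578857421875, 317.2134094238281), (76.36396026611328, 57.302696228027344), 22.067001342773438) 8797
world slope [3.7000e-02 1.6000e-02 1.2154e+02] 3122
tool slope [-4.4000e-02 -3.0000e-03  3.8596e+01] 3122
8 [ 7.8 -1.1 31.2]
15 [15.   0.3 38.3]
25 [24.9  0.3 39. ]
35 [35.  -0.4 38.8]
45 [45.  -0.4 37.8]
55 [55.  -0.1 37.6]
60 [60.1  0.3 38.8]
```

View pics/w15.png

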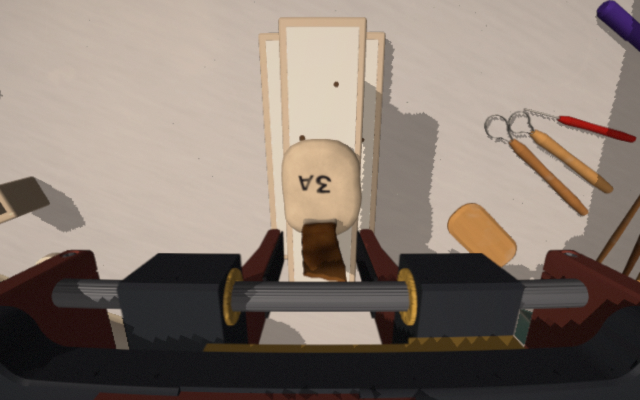

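The tile stands on the plank, foot at (320,185), jaws clear on both sides. I'll back off straight up and check everything.

>>> step_arm([
  [0.3,-0.05,0,-1,0],
  [0.3,0,0,-2,0],
  [0.3,0,0,-3,0],
  [0.3,0,0,-3,0],
  [0.3,0,0,-2,0],
])

```text
time: 44.68
eef_pos: [479.8, 326.1, 269.1]
eef_rot: [-0.581, 3.018, 0.014]
force: [-0.6, 0.3, 0.3]
width: 61.1
```

>>> step_arm([
  [0.3,-2,-3,0,0],
  [0.3,-2,-3,0,0],
  [0.3,-1.5,-3,0,0],
  [0.3,0,0,0,0],
  [0.3,0,0,0,0],
])

```text
time: 45.1
eef_pos: [567.6, 262.8, 287.0]
eef_rot: [-0.585, 3.001, 0.021]
force: [0.4, 1.1, 0.2]
width: 61.4
```

```bash
python3 - <<'E'
from fit import *
look("w16",("broad_tile_center","plank_center","narrow_tile_center"))
s,d,im=load("w16"); P=cloud("wrist",d,s); print(s["eef_pos"])
for a in [((466,321.5),125,103,114,"plank"),((466,321.5),60,118,132,"brd foot"),((487,330),40,150,200,"brd strip"),((474,325),40,55,85,"nar strip"),((634,8),40,40,55,"shA"),((515,-105),40,40,55,"shB")]:
    try: R,q=rect(P,*a)
    except Exception as e: print(a[-1],e)
im=cv2.cvtColor(read_camera("side")[0],cv2.COLOR_RGB2BGR)[100:260,220:420]; cv2.imwrite("pics/side2.png",cv2.resize(im,None,fx=3,fy=3,interpolation=cv2.INTER_CUBIC))
E
```

```text
broad_tile_center [412.5 120.8] 0.78
[567.64042556 262.82706398 286.98846208]
plank c [467.1 322.2] size [219.9  57.2] longaxis 21.8 z [107.9 109.5 110.8] 7369
brd foot c [467.6 322.3] size [68.5 54.5] longaxis 22.6 z [118.8 121.2 123.8] 2609
brd strip c [489.  330.3] size [24.7  6.9] longaxis -69.7 z [153.9 179.6 190.6] 335
nar strip attempt to get argmax of an empty sequence
shA c [634.2   9.4] size [39.1 38.1] longaxis -50.1 z [41.2 44.  45.5] 558
shB c [ 515.1 -104.1] size [39.5 38.9] longaxis -48.4 z [41.  44.  45.6] 745
```

View pics/w16.png

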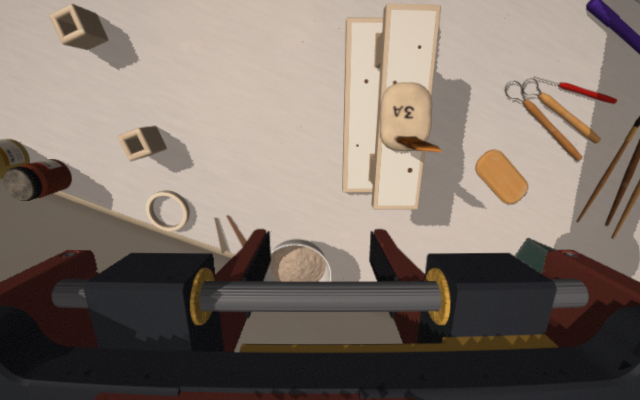

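View pics/side2.png

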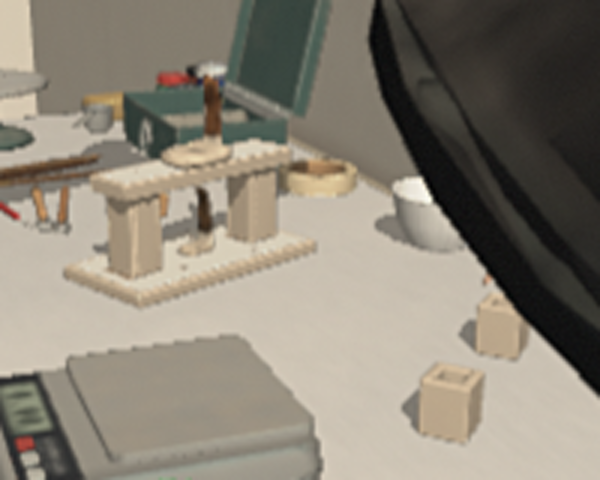

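Both views show the finished stack. In the wrist view the broad tile is mid-plank at (405,115). In the side view both props are upright at (135,235) and (252,205), with the narrow tile between them at (202,220). Handing in.

```bash
python3 -c "
from h import *
print(arm.job_done(), arm.state()['time'])"
```

```text
the job is handed in; nothing more can be done
the job is handed in; nothing more can be done
```

The stack is built and handed in at about 45 s of the 128 s allowed. Both tall props stand on their prints with the narrow tile between them. The plank lies across the props, and the broad tile stands on the middle of it. No verdict came back, so the figures below are my own last camera measurements.

- **Tall props:** the near one was about 3.5 mm off its print centre and the far one about 1 mm (limit 12 mm). I measured this before the plank went on. The last side view shows both upright.
- **Narrow tile:** upright in the last side view, and about 1–2 mm from the shelf's middle when measured before the plank went on (limit 15 mm). Afterwards the plank hid it, so the final wrist picture gave no fresh reading.
- **Plank:** about 3 mm off centre, aligned within 0.01 rad, and its top is at the expected height. A fit made when it was laid gave a slope of 0.015 rad, against the 0.04 limit.
- **Broad tile:** upright, with its foot within about 3 mm of the plank's middle. It leaned about 0.05–0.08 rad while held, touched the plank with 11 N, and settled flat once released.
- **Short props:** the readings moved less than 2 mm, so they were not disturbed.

The tool drifted up to about 0.08 rad off vertical during the run. I allowed for that in each placement, and the arm was clear of everything at hand-in.

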